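# Line up a gearbox cover with a drift pin and fit its bolts

## Robot

A 6-joint arm with a two-finger parallel gripper is mounted at the origin on the work surface. World frame = base frame: x ahead of the robot, y to its left, z up, the work surface at z = 0. Lengths are in mm, angles in rad, forces in N, time in s.
With the tool pointing down it reaches from about 375 to 975 mm from the base axis. Payload 3.8 kg.
Tool frame: the origin (TCP) lies midway between the tips of the shut fingers; the grasp point (between the pads) lies 19 mm behind it; y points along the fingers, x is the direction in which the jaws open and shut, and the axes are right-handed (so a half turn about y gives the same grasp; the last joint's range is limited). The gripper opens to 85 mm and grips with 20 to 120 N. Pads are 22 mm wide; open, the fingers measure 114 mm over their backs; the gripper's body (76 mm by 85 mm) begins 54 mm behind the grasp point. The pads swing forward as they close: fully open they stand 13 mm farther back than shut.
Start: joints at [-1.319, 0.264, 1.604, -0, 1.274, -0.037], TCP at [192.236, -647.042, 231.28] pointing down, gripper open.
Joint ranges: [-2.63, 2.63], [-0.94, 2.18], [0.31, 2.57], [-1.31, 4.45], [0, 2.66], [-2.55, 2.55]. Speed limits (rad/s): [2.57, 2.57, 3.14, 3.14, 3.14, 3.14].

## Interface

Orientations are given as a 3x3 rotation matrix whose columns are the frame's x, y, z axes.
In Python, from bench import robot, viewer gives the robot as it stands. The module is installed in compiled form; this text tells all that it offers.
- The arm moves only by the tool step_arm, never from a script. Its argument "deltas" is a list of rows, each a list of 3 entries, a list of its own where there are three numbers: the finger opening in mm, from 0 to 85.4, then the shift along the tool's x, y, z in mm, then the turn about the tool's y in rad. In form: [[grip, [dx, dy, dz], yaw], ...]. A call has 1 to 8 rows; each row is the pose to reach, as a shift and turn from the pose commanded when the call began, along the tool's axes at that moment; what a row does not reach only later rows make up. A row lasts 1/10 s, in which the tool goes at most 50 mm and 8.59 degrees, less where a joint would pass 70% of its speed; a pose out of reach is approached as far as the arm can. A call with a gripper value outside its range is refused whole. The fingers move at their own pace and stop on an object; the grip force is fixed at half the most. Time passes only in rows, so rows that repeat a pose let the fingers close. It gives the time, the measured TCP pose, the force and the opening at its end, in the units of the state.
- robot.get_obs(): the state, without advancing time (a new reading comes with each control period).
- viewer.snapshot(name): name is "side" or "top" or "wrist"; returns a dict with "image" (480x640x3 uint8, red, green, blue), "K" (3x3 intrinsics, pixels), "R" (3x3) and "t" (3): a world point X has camera coordinates R X + t; the wrist camera has in their place "T_tool_cam" (4x4, takes a point from camera to tool coordinates, whose origin is the TCP and whose axes are the tool frame's). Camera axes: x right, y down, z forward; pixel columns grow to the right and rows downward; lengths in mm; the calibration is good to about 2 mm. A picture is of the moment at which its call begins: read the wrist's pose just before it. There is no depth.
- robot.hand_in(): hands the job in, once; it reports no verdict.
The state is a dict: "clock": time; "q": joint angles; "joint_velocities": joint speeds; "joint_torque": joint torques, N m; "eef_pos": TCP position; "eef_rot": TCP orientation; "ft_force": force on the tool from outside, world axes, zero at the start; "ft_torque": the same for the moment, N m; "finger_gap": opening from 0.0 (shut) to 1.0 (fully open).
Only numpy, scipy, OpenCV 4.12 (cv2) and the standard library are available. Lean on these libraries where they do the work, as an engineer would, in place of code of your own. Each camera call takes 0.05 s, during which the arm holds its last target.

## Task

The gearbox cover is held by one bolt and has swung out of line with the holes beneath. First press the drift pin fully home, down to its collar, in the corner hole diagonally opposite the fitted bolt, so that it draws the cover into line; then, with the pin in, put the two loose bolts fully home in the cover's other two holes, heads down on the cover, and leave the pin in its hole.

Things in the scene. Friction and masses are not known exactly. Their poses are not given: they have to be found in the camera images.
- first_bolt (a point): centre of the top of the black hexagon head (18 mm across flats, 14 mm high) of the one bolt already fitted, through a corner of the cover into the casing, a fixed dark iron gearbox block 170 x 130 x 55 mm with a shaft stub at one end. The cover swings stiffly about this bolt: about 2 N at the far corner moves it, and it stays where it is left
- cover: aluminium plate 160 x 120 x 8 mm on the casing, a dome 80 mm across and 12 mm high in its middle. Origin: under it, on the fitted bolt's axis; z up, x along its long side to bolt hole a, y to bolt hole b. It starts swung either way by an amount not given, to be felt or seen: the pin hole lies 0 to 7 mm off the casing's hole, along the circle about the fitted bolt; the others less
- pin_hole (a point): centre of the mouth, at the cover's top, of the cover hole diagonally opposite the fitted bolt (130 mm in the cover's x and 90 mm in y from it); moves with the cover; z up. Round hole, 14 mm in diameter, through the 8 mm cover (top 63 mm above the bench); the 14 mm casing hole under it is blind and ends 53 mm below the cover's top
- bolt_hole_a (a point): centre of the mouth of the cover hole 130 mm along the cover's x from the fitted bolt; z up. Round hole, 14 mm in diameter, through the 8 mm cover (top 63 mm above the bench); the 14 mm casing hole under it is blind and ends 53 mm below the cover's top
- bolt_hole_b (a point): centre of the mouth of the cover hole 90 mm along the cover's y from the fitted bolt; z up. Round hole, 14 mm in diameter, through the 8 mm cover (top 63 mm above the bench); the 14 mm casing hole under it is blind and ends 53 mm below the cover's top
- rack: fixed wooden stand, 200 x 60 x 50 mm, origin under its centre, with a row of four 14.5 mm holes along its x, at -75, -25, 25 and 75 mm. In them stand, in varying order, the drift pin, the two bolts and a drain plug (28 mm flat head, small square on top; not needed)
- pin_grip (a point): centre of the square handle (20 x 20 x 45 mm tall; x, y square to its faces, z up) of the bright steel drift pin, 160 g, upright in the stand. Below: a collar 26 mm across and 5 mm thick, a 13 mm shank 17 mm long, a 25 mm taper to a flat 5 mm tip. The collar's underside rests on the stand's top, 50 mm above the bench; this point is 27.5 mm above that, 69.5 mm above the tip
- pin_tip (a point): centre of the drift pin's tip, 42 mm below the collar's underside; z axis along the pin, up towards the handle
- bolt_a_head (a point): centre of the head of a black steel bolt upright in the stand, 50 g; hexagon head 18 mm across flats (one pair faces +-y) and 14 mm high, its underside on the stand's top 50 mm above the bench; plain shank 12 mm in diameter, 28 mm long, chamfered foot. This point is 7 mm above the head's underside, 35 mm above the foot; z up. The two bolts are alike; either fits either hole
- bolt_a_tip (a point): centre of the foot of bolt a's shank; z axis along the bolt, up towards the head
- bolt_b_head (a point): centre of the head of a black steel bolt upright in the stand, 50 g; hexagon head 18 mm across flats (one pair faces +-y) and 14 mm high, its underside on the stand's top 50 mm above the bench; plain shank 12 mm in diameter, 28 mm long, chamfered foot. This point is 7 mm above the head's underside, 35 mm above the foot; z up. The two bolts are alike; either fits either hole
- bolt_b_tip (a point): centre of the foot of bolt b's shank; z axis along the bolt, up towards the head

How it is judged:
By the outcome, as a careful person would: the job done as asked, in the order asked, and still so for the second after the job is handed in, with the robot touching nothing.
It also fails if it takes over 72 s, if anything falls off the work surface, if the arm or the gripper's body presses on something with over 40 N, if the wrist force passes 120 N, or if a joint passes its speed limit or range.

## Working session

There is one attempt and no reset: what is moved stays moved. The work goes in short steps, Python scripts to look and compute and a tool call to move; the robot and the scene stay as the last step left them, time stands still between calls to the robot, and variables do not carry over. Pictures are saved under pics/ and viewed, and the job is handed in when it is done.

Besides the shell and the picture viewer there is one more tool, called after ">>>" as a command line: name --argument value ..., lists and objects as JSON in quotes. step_arm: Moves the arm, as the interface text tells. Its arguments: {"type":"object","properties":{"deltas":{"type":"array"}},"required":["deltas"]}

```bash
mkdir -p pics; cat > h.py <<'E'
import numpy as np, cv2
from bench import robot, viewer
def snap(n,f):
    o=robot.get_obs(); s=viewer.snapshot(n); cv2.imwrite('pics/'+f,s['image'][:,:,::-1])
    d={k:np.array(v) for k,v in s.items() if k!='image'}
    if n=='wrist':
        T=d['T_tool_cam']; Rt=np.array(o['eef_rot']);p=np.array(o['eef_pos'])
        Rwc=Rt@T[:3,:3]; c=Rt@T[:3,3]+p
        d['R']=Rwc.T; d['t']=-Rwc.T@c
    np.savez('pics/'+f[:-4]+'.npz',K=d['K'],R=d['R'],t=d['t'])
    return s['image']
def load(f):
    return np.load('pics/'+f+'.npz')
def pix2(f,u,v,z):
    d=load(f);K,R,t=d['K'],d['R'],d['t']
    r=R.T@np.linalg.inv(K)@np.array([u,v,1.]); c=-R.T@t
    return c+r*(z-c[2])/r[2]
def proj(f,X):
    d=load(f);x=d['K']@(d['R']@np.array(X)+d['t']); return x[:2]/x[2]
def crop(f,u,v,w,s,out):
    im=cv2.imread('pics/'+f+'.png'); h=int(w*.75)
    u0,v0=max(0,int(u-w/2)),max(0,int(v-h/2)); c=im[v0:v0+h,u0:u0+w]
    cv2.imwrite('pics/'+out,cv2.resize(c,None,fx=s,fy=s,interpolation=cv2.INTER_CUBIC)); print(out,u0,v0,s)
E
python3 - <<'E'
from h import *
o=robot.get_obs(); print({k:np.round(v,3).tolist() for k,v in o.items()})
for n in('top','side','wrist'): snap(n,n+'0.png')
for n in('top','side'):
  d=load(n+'0'); print(n,-d['R'].T@d['t'],d['K'][0,0])
E
```

```text
{'clock': 0.0, 'q': [-1.319, 0.265, 1.605, 0.0, 1.274, -0.037], 'joint_velocities': [0.001, -0.002, 0.002, -0.001, 0.001, -0.001], 'joint_torque': [0.002, -51.511, -36.731, 0.0, 0.013, -0.0], 'eef_pos': [192.039, -646.325, 229.941], 'eef_rot': [[0.285, -0.001, 0.959], [-0.959, 0.002, 0.285], [-0.002, -1.0, 0.0]], 'ft_force': [0.012, 0.356, 0.171], 'ft_torque': [-0.001, 0.037, 0.035], 'finger_gap': 0.997}
top [418.04719964 -16.72703876 864.5333951 ] 599.6174437025447
side [527.11422262 657.65992718 502.4798865 ] 525.8724780276154
```

View pics/top0.png

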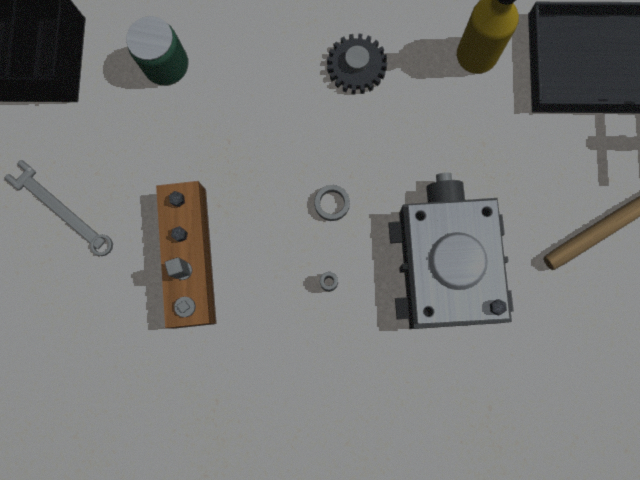

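View pics/side0.png

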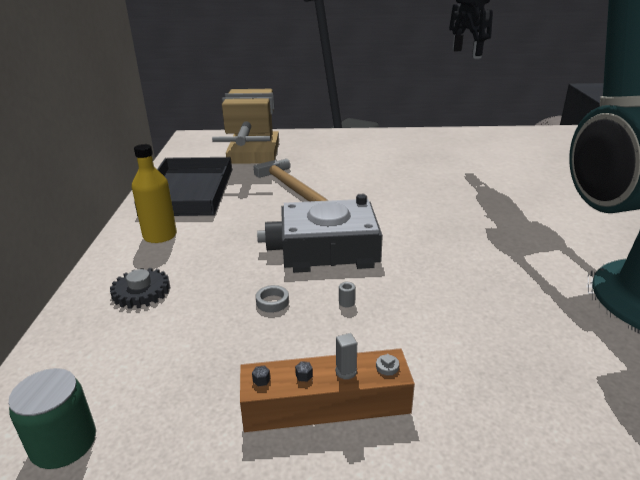

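View pics/wrist0.png

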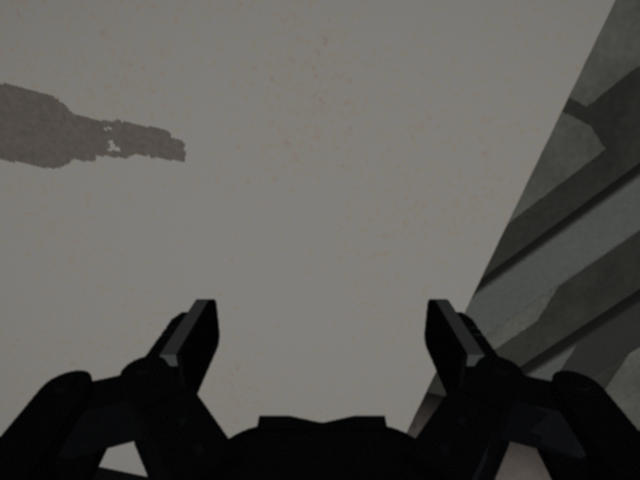

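```bash
python3 - <<'E'
from h import *
crop('top0',455,255,140,5.7,'c1.png')
crop('top0',190,255,180,4.4,'c2.png')
crop('side0',330,230,140,5.7,'c3.png')
crop('side0',330,385,200,4,'c4.png')
for u,v,z in [(498,305,77),(421,215,63),(486,211,63),(428,311,63),(177,198,64),(178,233,64),(184,307,55),(177,267,100)]: print(u,v,pix2('top0',u,v,z))
E
```

```text
c1.png 385 202 5.7
c2.png 100 187 4.4
c3.png 260 177 5.7
c4.png 230 310 4
498 305 [ 465.34700057 -222.05325915   77.        ]
421 215 [ 586.10896099 -125.18201543   63.        ]
486 211 [ 592.87840913 -212.94176055   63.        ]
428 311 [ 456.59055762 -133.58427622   63.        ]
177 198 [605.09790988 209.72854613  64.        ]
178 233 [556.16205715 205.46791849  64.        ]
184 307 [456.24689346 193.8295771   55.        ]
177 267 [505.35889072 194.16210864 100.        ]
```

View pics/c1.png

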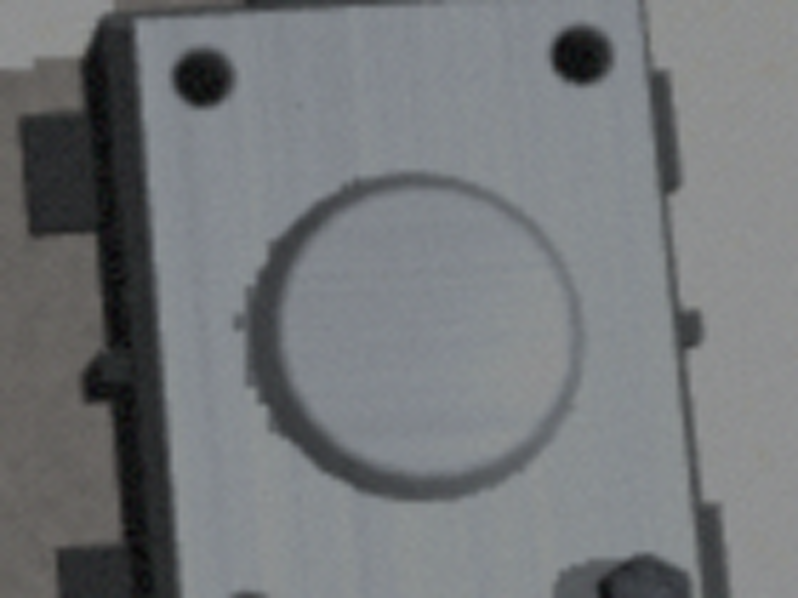

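View pics/c2.png

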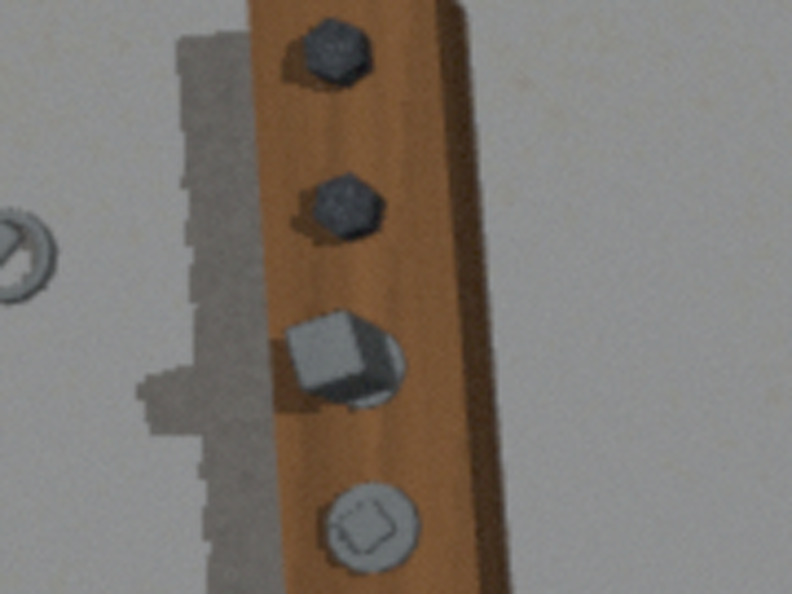

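View pics/c3.png

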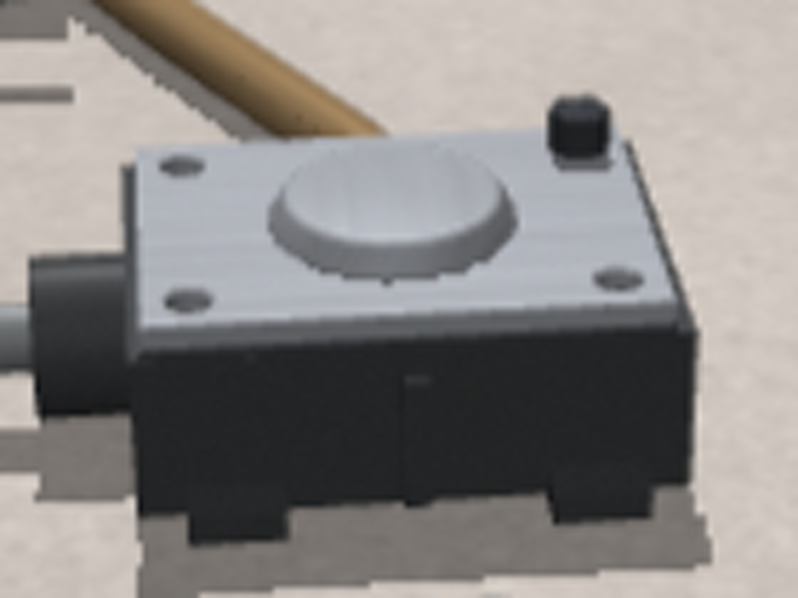

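View pics/c4.png

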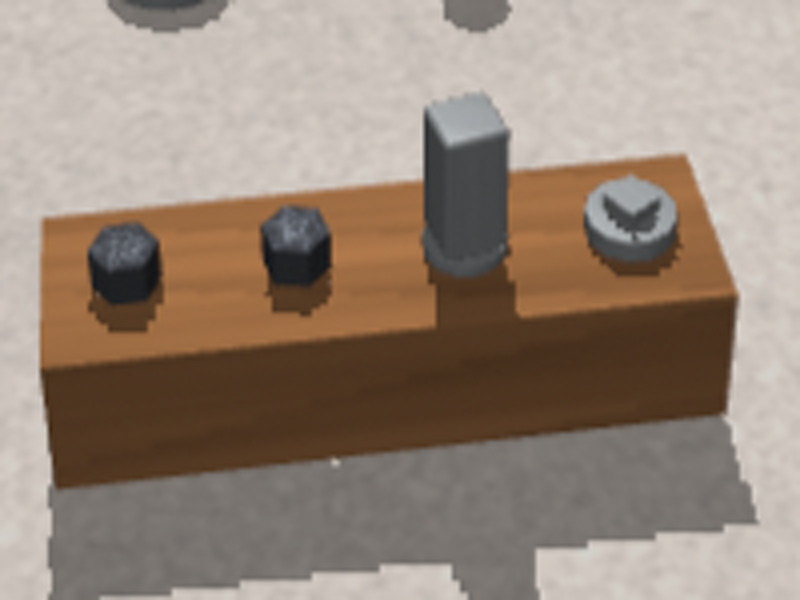

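```bash
python3 - <<'E'
from h import *
s=viewer.snapshot('wrist'); print(np.round(s['T_tool_cam'],3), s['K'])
E
python3 - <<'E'
from h import *
# handle top corners in c2 -> top0
for (x,y) in [(287,332),(349,311),(363,372),(304,391)]:
    print(pix2('top0',100+x/4.4,187+y/4.4,100))
for (x,y) in [(337,52),(348,207)]: print(pix2('top0',100+x/4.4,187+y/4.4,64))
print(pix2('top0',100+371/4.4,187+527/4.4,55))
for n,(x,y) in dict(b1=(125,246),b2=(296,228)).items(): print(n,pix2('side0',230+x/4,310+y/4,64))
for (x,y) in [(425,104),(487,94),(509,129),(445,146)]: print(pix2('side0',230+x/4,310+y/4,100))
for n,(x,y) in dict(f=(579,103)).items(): print(n,pix2('side0',260+x/5.7,177+y/5.7,77))
for n,(x,y) in dict(pin=(188,300),a=(182,166),b=(618,279)).items(): print(n,pix2('side0',260+x/5.7,177+y/5.7,63))
for n,(x,y) in dict(pin=(204,76),a=(582,55)).items(): print(n,pix2('top0',385+x/5.7,202+y/5.7,63))
E
```

```text
[[ 1.00000e+00 -0.00000e+00  0.00000e+00  8.30000e-02]
 [-0.00000e+00 -3.19000e-01  9.48000e-01 -1.43108e+02]
 [ 0.00000e+00 -9.48000e-01 -3.19000e-01  8.18400e+01]
 [ 0.00000e+00  0.00000e+00  0.00000e+00  1.00000e+00]] [[361.68522789   0.         321.52029827]
 [  0.         361.68522789 229.42607192]
 [  0.           0.           1.        ]]
[511.01942445 209.85703606 100.        ]
[517.5417271  191.85343269 100.        ]
[499.58183458 186.66849955 100.        ]
[493.69891544 203.75566351 100.        ]
[603.93515117 210.22842405  64.        ]
[554.73665096 203.88334115  64.        ]
[456.56073775 193.41362277  55.        ]
b1 [606.2569777  209.95309676  64.        ]
b2 [556.97778742 203.4248629   64.        ]
[518.98365588 191.30369852 100.        ]
[500.94645905 187.25126625 100.        ]
[495.39929277 202.37802726 100.        ]
[513.72625791 209.14767063 100.        ]
f [ 463.41023593 -230.13346302   77.        ]
pin [ 586.72929628 -126.66264425   63.        ]
a [ 593.2406913  -215.97645374   63.        ]
b [ 457.08972727 -136.25466075   63.        ]
pin [ 585.64296731 -124.89442435   63.        ]
a [ 592.00013801 -214.4074696    63.        ]
```

```bash
cat >> h.py <<'E'
def rel(target,ang=None):
    """target TCP world, jaw angle deg -> tool delta from measured pose"""
    o=robot.get_obs();R=np.array(o['eef_rot']);p=np.array(o['eef_pos'])
    d=R.T@(np.array(target,float)-p); a=np.degrees(np.arctan2(R[1,0],R[0,0]))
    y=0 if ang is None else -np.radians((ang-a+180)%360-180)
    print('t',round(o['clock'],2),'pos',np.round(p,1),'ang',round(a,2),'F',np.round(o['ft_force'],1),'gap',round(o['finger_gap']*85.4,1),'-> d',np.round(d,1),'yaw',round(y,3),'q6',np.round(o['q'][5],2))
E
python3 - <<'E'
from h import *
rel([530,-165,200],-74.5)
E
```

```text
t 0.2 pos [ 192.2 -646.6  230.4] ang -73.45 F [ 0.3  0.2 -0.6] gap 85.3 -> d [-365.3   31.   461. ] yaw 0.018 q6 -0.04
```

>>> step_arm --deltas '[[85, [-365, 30, 461], 0.018], [85, [-365, 30, 461], 0.018], [85, [-365, 30, 461], 0.018], [85, [-365, 30, 461], 0.018], [85, [-365, 30, 461], 0.018], [85, [-365, 30, 461], 0.018], [85, [-365, 30, 461], 0.018], [85, [-365, 30, 461], 0.018]]'

```text
clock: 1.0
eef_pos: [422.6, -318.3, 210.9]
eef_rot: [[0.267, 0.0, 0.964], [-0.964, -0.0, 0.267], [0.0, -1.0, 0.0]]
ft_force: [1.3, 0.0, 0.1]
finger_gap: 0.996
```

```bash
python3 - <<'E'
from h import *
rel([530,-165,200],-74.5)
E
```

```text
t 1.0 pos [ 422.6 -318.3  210.9] ang -74.5 F [1.3 0.  0.1] gap 85.0 -> d [-119.    10.9  144.5] yaw -0.0 q6 0.61
```

>>> step_arm --deltas '[[85, [-119, 11, 144], 0], [85, [-119, 11, 144], 0], [85, [-119, 11, 144], 0], [85, [-119, 11, 144], 0], [85, [-119, 11, 144], 0], [85, [-119, 11, 144], 0]]'

```text
clock: 1.6
eef_pos: [528.8, -166.2, 199.6]
eef_rot: [[0.27, -0.001, 0.963], [-0.963, -0.0, 0.27], [-0.0, -1.0, -0.001]]
ft_force: [0.8, 0.7, -0.3]
finger_gap: 0.995
```

```bash
python3 - <<'E'
from h import *
rel([530,-165,200],-74.5)
snap('wrist','w1.png')
for p in [(586,-126,63),(592.5,-215,63),(457,-135,63),(464,-225,77)]: print(proj('w1',p))
E
```

```text
t 1.6 pos [ 528.8 -166.2  199.6] ang -74.34 F [ 0.8  0.7 -0.3] gap 85.0 -> d [-0.8 -0.4  1.5] yaw 0.003 q6 0.95
[290.16150908 130.07928359]
[405.51551764 154.20675486]
[263.78087984 282.7955533 ]
[368.06513332 309.34263083]
```

View pics/w1.png

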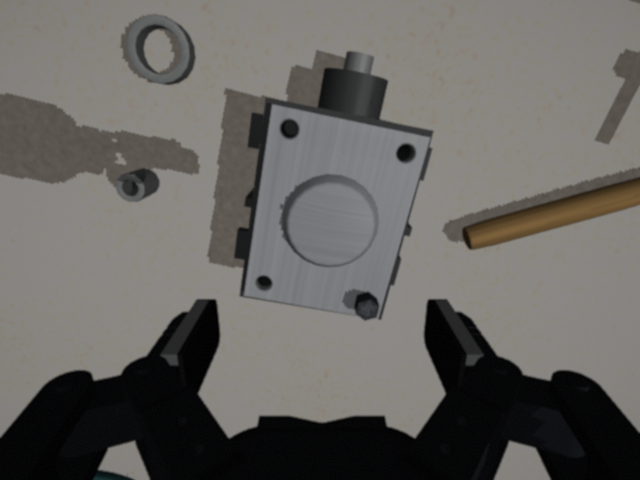

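```bash
python3 - <<'E'
from h import *
crop('w1',333,205,200,4,'c5.png')
crop('w1',290,130,60,13,'c6.png')
crop('w1',405,154,60,13,'c7.png')
E
```

```text
c5.png 233 130 4
c6.png 260 107 13
c7.png 375 131 13
```

View pics/c5.png

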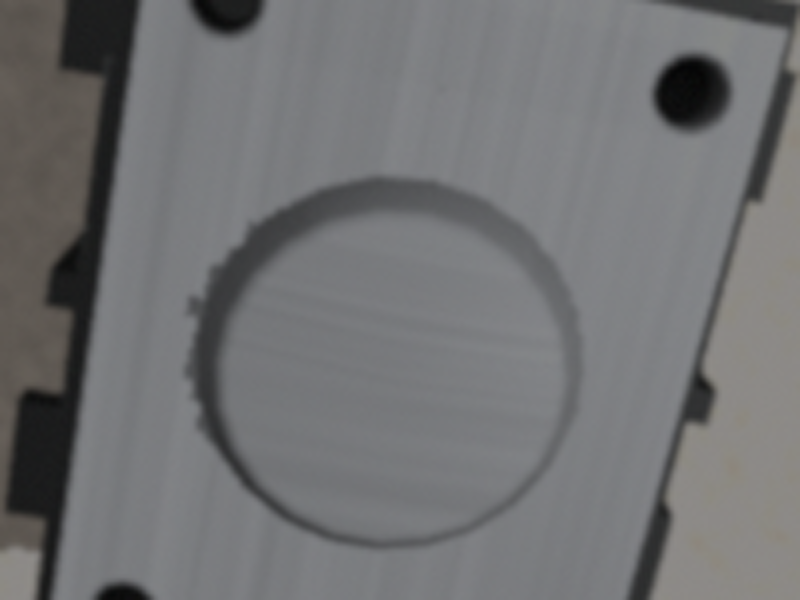

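View pics/c6.png

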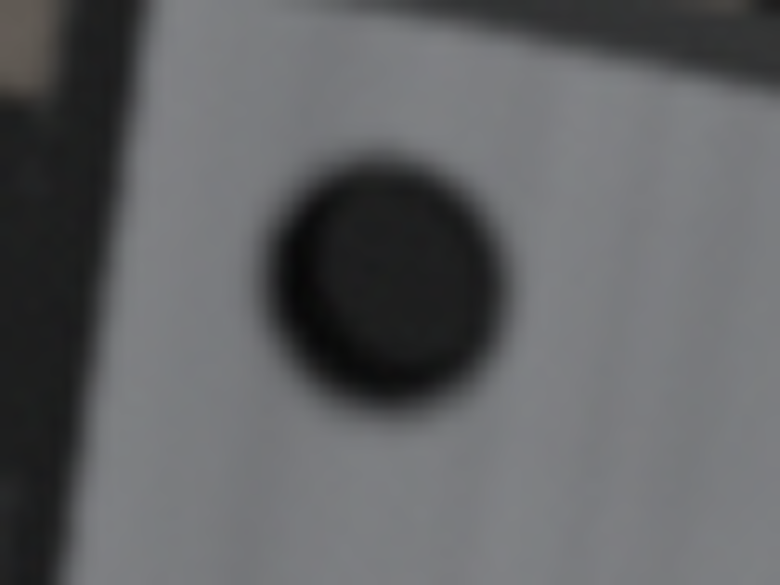

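View pics/c7.png

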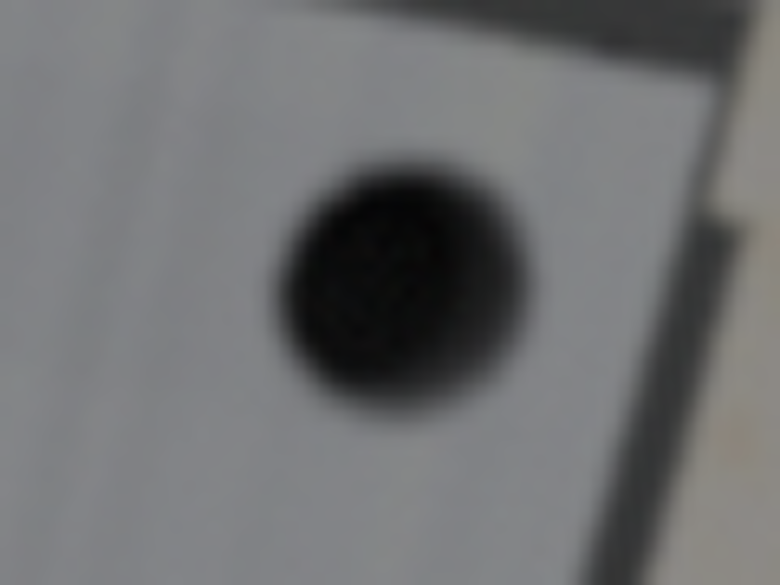

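```bash
python3 - <<'E'
from h import *
im=cv2.imread('pics/w1.png'); g=cv2.cvtColor(im,cv2.COLOR_BGR2GRAY)
o=np.clip(255*(im/255.)**.45,0,255).astype(np.uint8)
for n,(u,v,w) in dict(L=(265,200,160),R=(400,215,160)).items():
    h=w*3//4;u0=u-w//2;v0=v-h//2
    cv2.imwrite(f'pics/g{n}.png',cv2.resize(o[v0:v0+h+0,u0:u0+w],None,fx=5,fy=5,interpolation=cv2.INTER_CUBIC));print(n,u0,v0)
t=cv2.imread('pics/top0.png');o=np.clip(255*(t/255.)**.45,0,255).astype(np.uint8)
cv2.imwrite('pics/gT.png',cv2.resize(o[190:335,390:520],None,fx=4,fy=4,interpolation=cv2.INTER_CUBIC))
E
```

```text
L 185 140
R 320 155
```

View pics/gL.png

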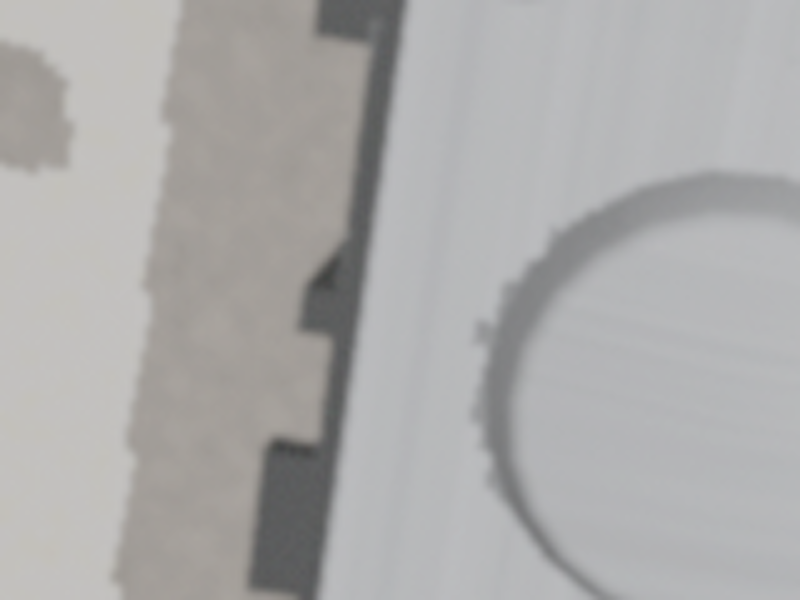

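View pics/gR.png

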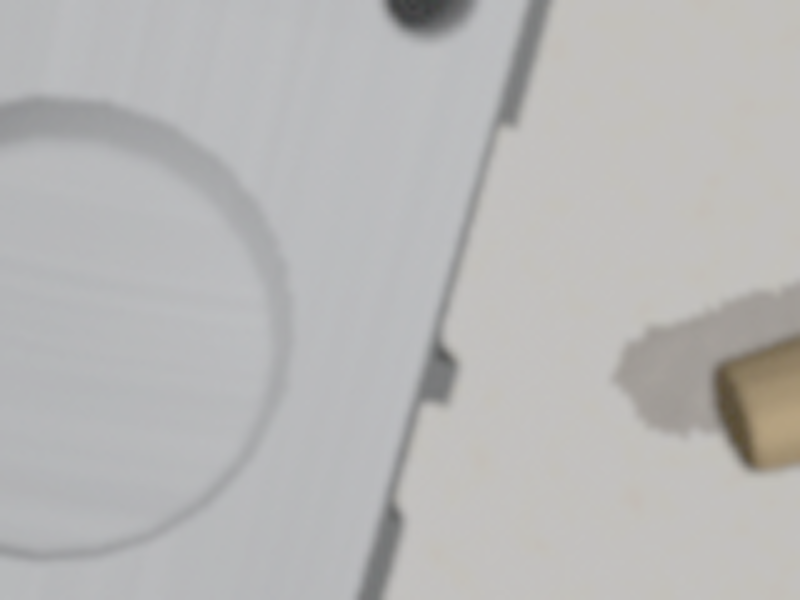

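View pics/gT.png

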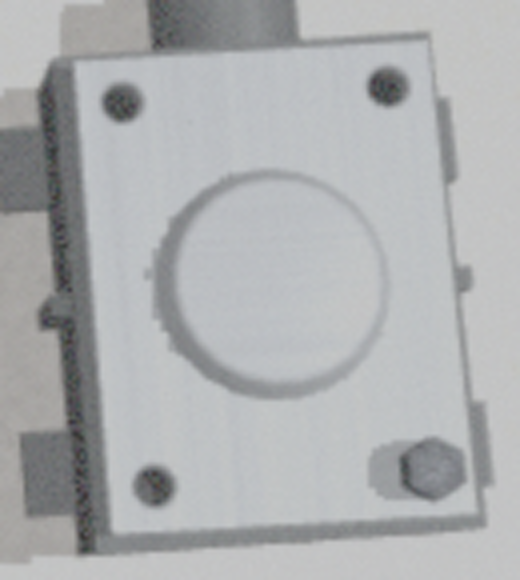

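```bash
python3 - <<'E'
from h import *
g=cv2.cvtColor(cv2.imread('pics/w1.png'),cv2.COLOR_BGR2GRAY).astype(float)
# scan rows on left side: bench->casing (drop) and casing->cover (rise)
A=[];B=[]
for v in range(146,288,2):
    r=cv2.GaussianBlur(g[v-1:v+2].mean(0)[None],(3,1),0)[0]; d=np.gradient(r)
    uc=int(266-(v-140)*0.153)
    lo=uc-18; k=lo+np.argmax(d[lo:uc+8]); 
    def sub(k,d): a,b,c=d[k-1],d[k],d[k+1]; return k+.5*(a-c)/(a-2*b+c)
    B.append((v,sub(k,d)))
    j=k-12+np.argmin(d[k-12:k-1]); A.append((v,sub(j,d),d[j]))
for (v,b),(v2,a,s) in zip(B,A): print(v,round(b,2),round(a,2),round(s,1))
E
```

```text
146 265.06 260.66 -3.2
148 264.89 259.54 -6.4
150 264.48 258.68 -15.1
152 264.13 258.27 -17.4
154 263.89 257.95 -18.8
156 263.52 257.68 -18.3
158 263.26 257.36 -17.8
160 263.03 257.08 -19.0
162 262.72 256.92 -19.2
164 262.29 256.64 -18.0
166 262.09 256.17 -18.4
168 261.9 255.92 -18.8
170 261.47 255.76 -18.5
172 261.18 255.56 -17.5
174 261.02 255.22 -17.8
176 260.73 254.95 -19.2
178 260.28 254.77 -19.0
180 260.02 254.41 -17.7
182 259.75 254.07 -18.9
184 259.38 253.91 -19.4
186 259.14 253.79 -16.8
188 258.91 252.56 -13.1
190 258.53 250.86 -14.6
192 258.2 249.27 -15.6
194 258.03 247.64 -17.7
196 257.73 246.09 -18.8
198 257.32 245.22 -18.9
200 257.1 244.83 -18.4
202 256.9 244.53 -17.4
204 256.5 244.01 -14.9
206 256.16 244.11 -9.7
208 255.97 250.6 -15.2
210 255.6 250.6 -17.7
212 255.28 250.23 -17.5
214 255.04 249.94 -18.8
216 254.73 249.76 -19.2
218 254.31 249.43 -18.0
220 254.1 249.05 -18.5
222 253.9 248.9 -18.9
224 253.49 248.76 -19.4
226 253.19 248.65 -17.6
228 253.02 248.62 -7.7
230 252.72 241.7 -0.7
232 252.3 240.67 -0.8
234 252.07 240.53 -0.3
236 251.91 240.6 -0.2
238 251.52 240.5 0.0
240 251.16 239.71 -0.7
242 250.92 239.58 -0.2
244 250.55 245.83 -0.4
246 250.28 238.86 -1.4
248 250.04 238.72 -0.8
250 249.75 238.71 -0.4
252 249.31 238.08 -2.8
254 249.09 237.85 -1.7
256 248.92 237.97 -2.2
258 248.52 243.45 -4.8
260 248.18 243.84 -16.2
262 248.0 243.78 -19.4
264 247.75 243.43 -17.2
266 247.32 243.05 -20.7
268 247.09 242.93 -30.0
270 246.82 242.72 -32.3
272 246.47 242.48 -30.5
274 246.23 242.11 -33.2
276 245.97 241.9 -34.4
278 245.58 241.68 -32.4
280 245.28 241.27 -31.9
282 245.09 241.02 -34.0
284 244.82 240.82 -33.5
286 244.41 240.6 -31.5
```

```bash
python3 - <<'E'
from h import *
cov=[(264.48,150),(261.47,170),(258.53,190),(255.6,210),(252.72,230),(249.75,250),(246.82,270),(244.82,284)]
cas=[(258.27,152),(257.08,160),(255.76,170),(254.41,180),(253.91,184),(250.6,210),(249.05,220),(243.78,262),(242.72,270),(241.27,280),(240.6,286)]
def line(P,z):
    W=np.array([pix2('w1',u,v,z)[:2] for u,v in P]); c=W.mean(0); d=np.linalg.svd(W-c)[2][0]; d*=np.sign(d[0])
    print(z,c,np.degrees(np.arctan2(d[1],d[0])),'res',np.abs((W-c)@[-d[1],d[0]]).max()); return c,d
c1,d1=line(cov,63); line(cov,55); c2,d2=line(cas,55)
n=np.array([-d1[1],d1[0]]); print('gap along cover normal',(c2-c1)@n)
g=cv2.cvtColor(cv2.imread('pics/w1.png'),cv2.COLOR_BGR2GRAY)
for n,(u,v) in dict(pin=(290,128),a=(406,153),b=(264,283)).items():
    w=g[v-16:v+17,u-16:u+17]; m=(w<75).astype(np.uint8)
    k,lab,st,ce=cv2.connectedComponentsWithStats(m); i=lab[16,16]
    uc,vc=ce[i]+[u-16,v-16]; print(n,uc,vc,st[i],pix2('w1',uc,vc,63))
E
```

```text
63 [ 509.04458762 -115.12862618] 4.373051146447463 res 0.0426237463633606
55 [ 506.22020088 -114.29797208] 4.373051146447457 res 0.04384333701389477
55 [ 507.84455567 -110.11118959] 4.943450336872251 res 0.13860378107003982
gap along cover normal 5.094331968302311
pin 289.0865051903114 128.4948096885813 [  6   7  19  20 289] [ 586.89090296 -124.95062035   63.        ]
a 405.4514925373134 152.54850746268656 [  7   7  18  18 268] [ 593.66062734 -214.52798004   63.        ]
b 263.64942528735634 282.2931034482759 [  8   9  16  14 174] [ 457.43726054 -134.78563595   63.        ]
```

```bash
python3 - <<'E'
from h import *
rel([506.5,198,190],-74.5)
E
```

```text
t 1.65 pos [ 528.4 -167.   199.7] ang -74.43 F [-0.1 -0.8 -0.8] gap 85.1 -> d [-357.5    9.6   76.8] yaw 0.001 q6 0.95
```

>>> step_arm --deltas '[[85, [-357, 10, 77], 0], [85, [-357, 10, 77], 0], [85, [-357, 10, 77], 0], [85, [-357, 10, 77], 0], [85, [-357, 10, 77], 0], [85, [-357, 10, 77], 0], [85, [-357, 10, 77], 0], [85, [-357, 10, 77], 0]]'

```text
clock: 2.45
eef_pos: [507.2, 199.9, 190.1]
eef_rot: [[0.269, 0.0, 0.963], [-0.963, 0.001, 0.269], [-0.001, -1.0, 0.001]]
ft_force: [0.5, -0.2, 1.4]
finger_gap: 0.992
```

```bash
python3 - <<'E'
from h import *
rel([506.5,198,190],-74.5)
snap('wrist','w2.png')
for p in [(506.5,198,100),(605,210,64)]: print(proj('w2',p))
E
```

```text
t 2.45 pos [507.2 199.9 190.1] ang -74.42 F [ 0.5 -0.2  1.4] gap 84.7 -> d [ 1.7  0.1 -1.1] yaw 0.001 q6 1.63
[323.90562201 235.83352602]
[345.45508331  84.88143188]
```

View pics/w2.png

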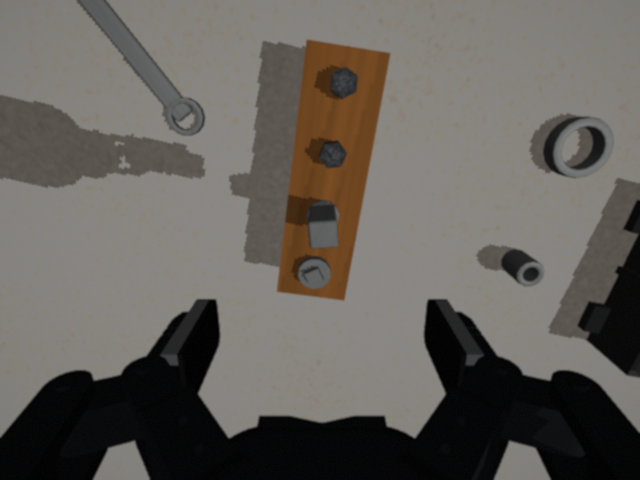

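```bash
python3 - <<'E'
from h import *
crop('w2',325,225,60,13,'c8.png'); crop('w2',335,118,112,7,'c9.png')
E
```

```text
c8.png 295 202 13
c9.png 279 76 7
```

View pics/c8.png

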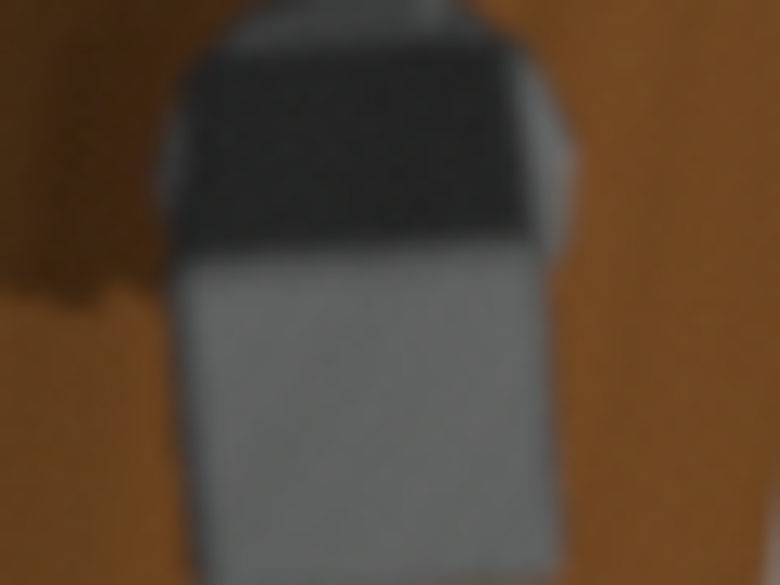

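View pics/c9.png

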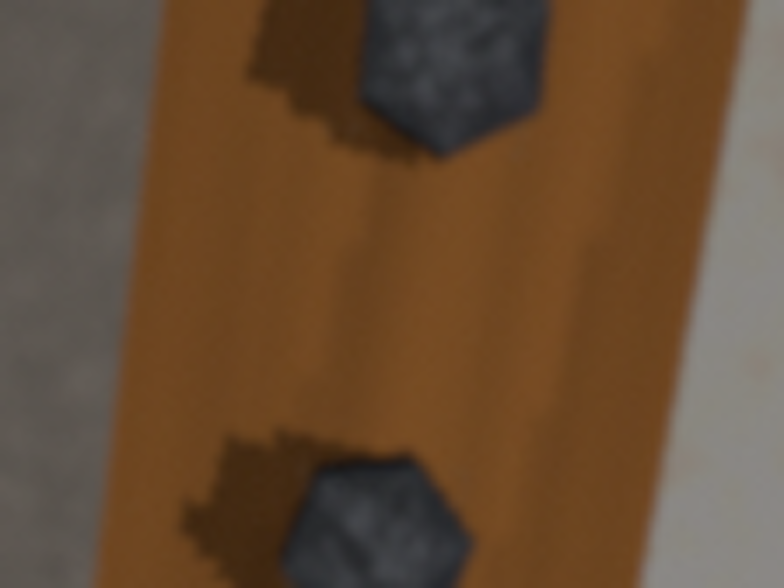

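```bash
python3 - <<'E'
from h import *
P=[pix2('w2',295+x/13,202+y/13,100)[:2] for x,y in [(182,258),(545,240),(562,572),(205,585)]]
P=np.array(P);print(P,P.mean(0))
for i in range(4):
    d=P[(i+1)%4]-P[i];print(np.hypot(*d),np.degrees(np.arctan2(d[1],d[0])))
im=cv2.imread('pics/w2.png');o=np.clip(255*(im/255.)**.5,0,255).astype(np.uint8)
for n,(u,v) in dict(A=(343,82),B=(332,153)).items():
    cv2.imwrite(f'pics/bolt{n}.png',cv2.resize(o[v-20:v+20,u-25:u+25],None,fx=14,fy=14,interpolation=cv2.INTER_CUBIC))
E
```

```text
[[513.44323427 210.41129792]
 [519.45458303 192.52090568]
 [501.98769624 186.45157066]
 [496.16878326 204.53117867]] [507.7635742  198.47873823]
18.873326375699897 -71.42714221573246
18.491321251160784 -160.8388552128868
18.992945373990718 107.8407458102549
18.247806993344188 18.79826545349458
```

View pics/boltA.png

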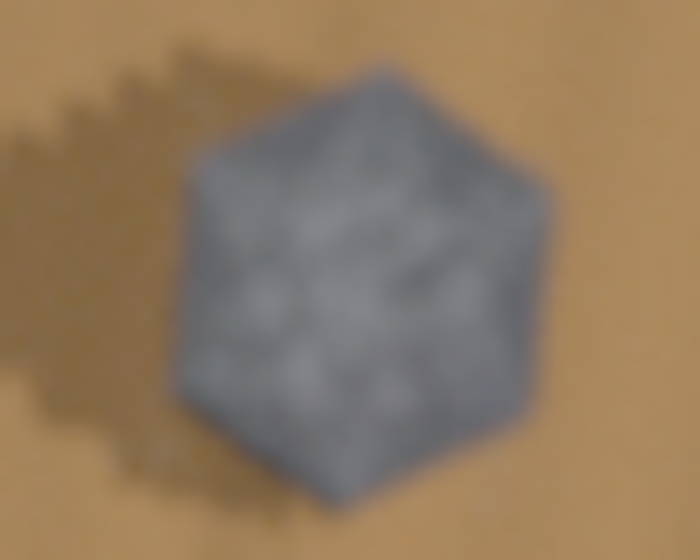

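View pics/boltB.png

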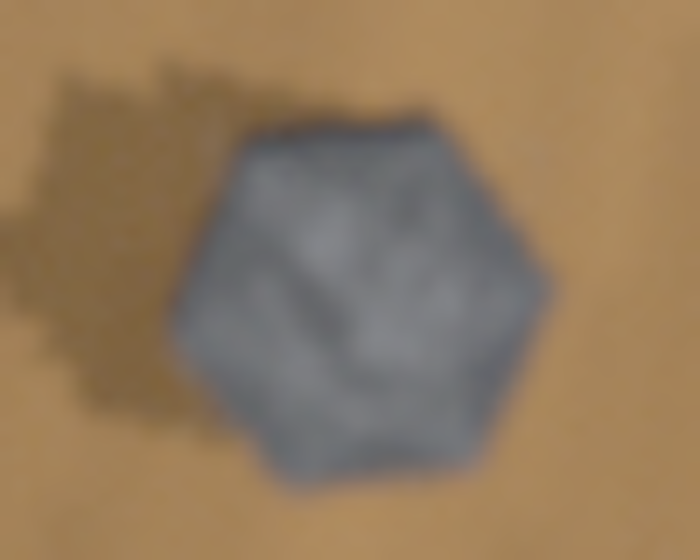

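```bash
python3 - <<'E'
from h import *
rel([507.7,198.5,62],-72)
for n,(u,v),P in [('A',(343,82),[(385,62),(553,192),(533,410),(342,512),(175,380),(193,165)]),('B',(332,153),[(430,110),(552,283),(470,470),(290,490),(172,320),(240,132)])]:
    W=np.array([pix2('w2',u-25+x/14,v-20+y/14,64)[:2] for x,y in P]); c=W.mean(0)
    a=np.degrees(np.arctan2(*(W-c).T[::-1])); print(n,c,np.hypot(*(W-c).T),np.round((a)%60,1))
E
```

```text
t 2.5 pos [507.2 200.3 190. ] ang -74.39 F [0.4 1.6 0.4] gap 85.0 -> d [ 2.10e+00  1.28e+02 -1.00e-01] yaw -0.042 q6 1.63
A [606.13207049 211.41931458] [10.26828616 10.20633541 10.22038062 10.42275509 10.18609101 10.15406384] [10.9 11.  12.2 10.8 10.1 12.1]
B [556.89639189 205.30489787] [10.45583928 10.14504437 10.60736749 10.4575276   9.85475127 10.72820551] [55.6 51.2 49.8 55.6 51.  51.3]
```

>>> step_arm --deltas '[[85, [2, 40, 0], -0.042], [85, [2, 80, 0], -0.042], [85, [2, 115, 0], -0.042], [85, [2, 128, 0], -0.042], [85, [2, 128, 0], -0.042], [85, [2, 128, 0], -0.042]]'

```text
clock: 3.1
eef_pos: [509.3, 195.0, 63.2]
eef_rot: [[0.306, 0.002, 0.952], [-0.952, 0.0, 0.306], [0.0, -1.0, 0.002]]
ft_force: [1.2, -0.3, 1.0]
finger_gap: 0.996
```

>>> step_arm --deltas '[[5, [0, 0, 0], 0], [5, [0, 0, 0], 0], [5, [0, 0, 0], 0], [5, [0, 0, 0], 0], [5, [0, 0, 0], 0], [5, [0, 0, 0], 0], [5, [0, 0, 0], 0], [5, [0, 0, 0], 0]]'

```text
clock: 3.9
eef_pos: [508.0, 197.7, 63.0]
eef_rot: [[0.307, 0.0, 0.952], [-0.952, 0.003, 0.307], [-0.003, -1.0, 0.001]]
ft_force: [-3.3, 7.0, 3.3]
finger_gap: 0.225
```

```bash
python3 - <<'E'
from h import *
rel([507.7,198.5,62],-72)
snap('wrist','w3.png'); snap('side','s3.png')
E
```

```text
t 3.9 pos [508.  197.7  63. ] ang -72.11 F [-3.3  7.   3.3] gap 19.2 -> d [-0.8  1.  -0.1] yaw -0.002 q6 1.58
```

View pics/w3.png

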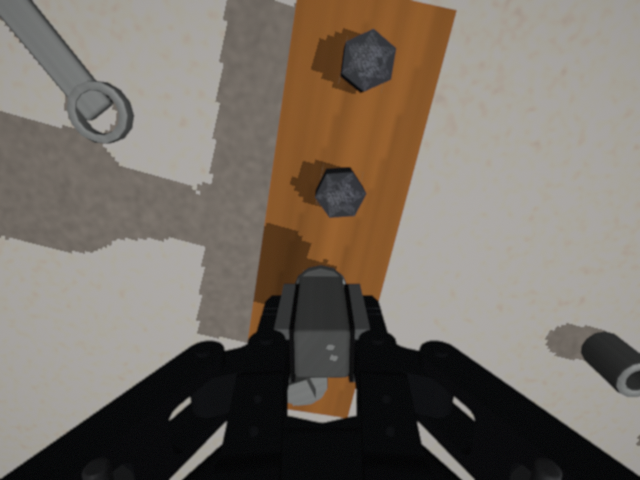

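View pics/s3.png

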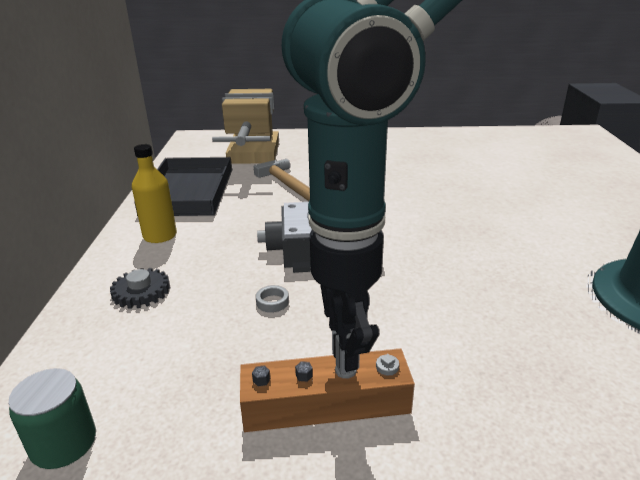

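>>> step_arm --deltas '[[5, [0, -20, 0], 0], [5, [0, -50, 0], 0], [5, [0, -87, 0], 0], [5, [0, -87, 0], 0]]'

```text
clock: 4.4
eef_pos: [511.7, 197.2, 154.6]
eef_rot: [[0.308, 0.01, 0.951], [-0.951, 0.003, 0.308], [-0.0, -1.0, 0.01]]
ft_force: [1.3, 0.7, -0.6]
finger_gap: 0.23
```

```bash
python3 - <<'E'
from h import *
rel([586.2,-124.5,150],-72)
E
```

```text
t 4.4 pos [511.7 197.2 154.6] ang -72.05 F [ 1.3  0.7 -0.6] gap 19.6 -> d [329.    4.3 -28.3] yaw -0.001 q6 1.58
```

>>> step_arm --deltas '[[5, [330, 2, -25], 0], [5, [330, 2, -25], 0], [5, [330, 2, -25], 0], [5, [330, 2, -25], 0], [5, [330, 2, -25], 0], [5, [330, 2, -25], 0], [5, [330, 2, -25], 0], [5, [330, 2, -25], 0]]'

```text
clock: 5.2
eef_pos: [585.9, -130.0, 145.7]
eef_rot: [[0.304, -0.001, 0.953], [-0.953, -0.001, 0.304], [0.001, -1.0, -0.001]]
ft_force: [0.1, 1.2, -1.9]
finger_gap: 0.225
```

>>> step_arm --deltas '[[5, [0, 0, 0], 0], [5, [0, 0, 0], 0]]'

```text
clock: 5.4
eef_pos: [584.8, -124.9, 145.8]
eef_rot: [[0.308, -0.002, 0.951], [-0.951, 0.001, 0.308], [-0.002, -1.0, -0.002]]
ft_force: [-0.5, -0.2, -1.5]
finger_gap: 0.229
```

```bash
python3 - <<'E'
from h import *
rel([586.2,-124.5,150],-72)
snap('wrist','w4.png');snap('top','t4.png')
print(proj('w4',(587,-125,63)))
E
```

```text
t 5.4 pos [ 584.8 -124.9  145.8] ang -72.05 F [-0.5 -0.2 -1.5] gap 19.6 -> d [ 0.  -4.2  1.4] yaw -0.001 q6 1.0
[322.67865356 234.72172099]
```

View pics/w4.png

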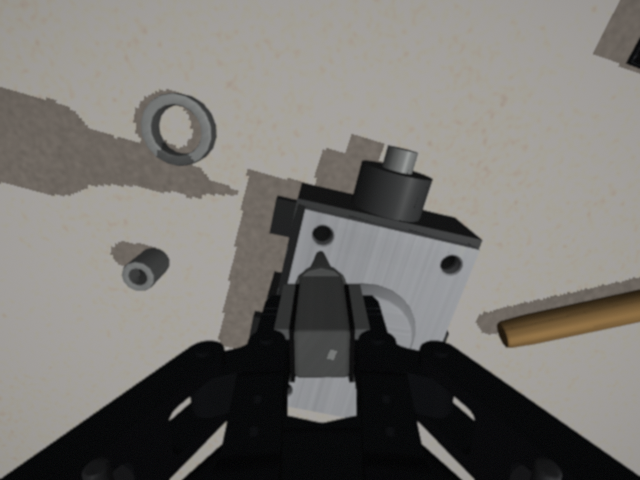

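```bash
python3 - <<'E'
from h import *
p=np.array(robot.get_obs()['eef_pos'])
print('tip expected',proj('w4',p-[0,0,55]),proj('w4',p-[0,0,30]))
crop('w4',322,242,60,13,'c10.png')
g=cv2.cvtColor(cv2.imread('pics/w4.png'),cv2.COLOR_BGR2GRAY)
for u,v in [(322,234),(451,264)]:
    w=g[v-16:v+17,u-16:u+17]; m=(w<75).astype(np.uint8)
    k,lab,st,ce=cv2.connectedComponentsWithStats(m); i=lab[16,16]; uc,vc=ce[i]+[u-16,v-16]; print(uc,vc,st[i],pix2('w4',uc,vc,63))
E
```

```text
tip expected [321.07398139 253.31562191] [320.95427406 271.58514648]
c10.png 292 219 13
322.4121621621622 234.43243243243242 [  7   8  20  18 296] [ 587.13876636 -124.76930845   63.        ]
450.5854545454545 264.0181818181818 [  6   8  20  17 275] [ 593.76458237 -214.36046207   63.        ]
```

View pics/c10.png

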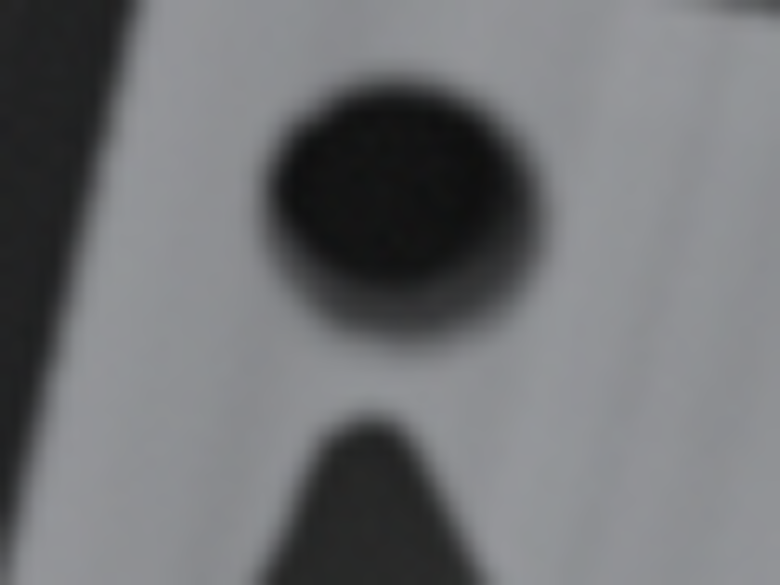

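```bash
python3 - <<'E'
from h import *
rel([586.6,-124.2,122],-72)
E
```

```text
t 5.5 pos [ 585.2 -124.5  146.4] ang -71.98 F [ 0.6  0.3 -1.3] gap 19.4 -> d [ 0.1 24.4  1.4] yaw 0.0 q6 1.0
```

>>> step_arm --deltas '[[5, [0, 12, 1.5], 0], [5, [0, 24, 1.5], 0], [5, [0, 27, 1.5], 0], [5, [0, 30, 1.5], 0], [5, [0, 33, 1.5], 0], [5, [0, 36, 1.5], 0], [5, [0, 39, 1.5], 0], [5, [0, 39, 1.5], 0]]'

```text
clock: 6.3
eef_pos: [586.9, -125.5, 107.5]
eef_rot: [[0.308, -0.001, 0.952], [-0.952, 0.0, 0.308], [-0.0, -1.0, -0.0]]
ft_force: [0.0, 0.9, -2.4]
finger_gap: 0.225
```

```bash
python3 - <<'E'
from h import *
rel([586.6,-124.2,102],-72)
snap('wrist','w5.png');
crop('w5',322,260,100,8,'c11.png')
E
```

```text
t 6.3 pos [ 586.9 -125.5  107.5] ang -72.09 F [ 0.   0.9 -2.4] gap 19.2 -> d [-1.4  5.5  0.1] yaw -0.002 q6 1.01
c11.png 272 222 8
```

View pics/c11.png

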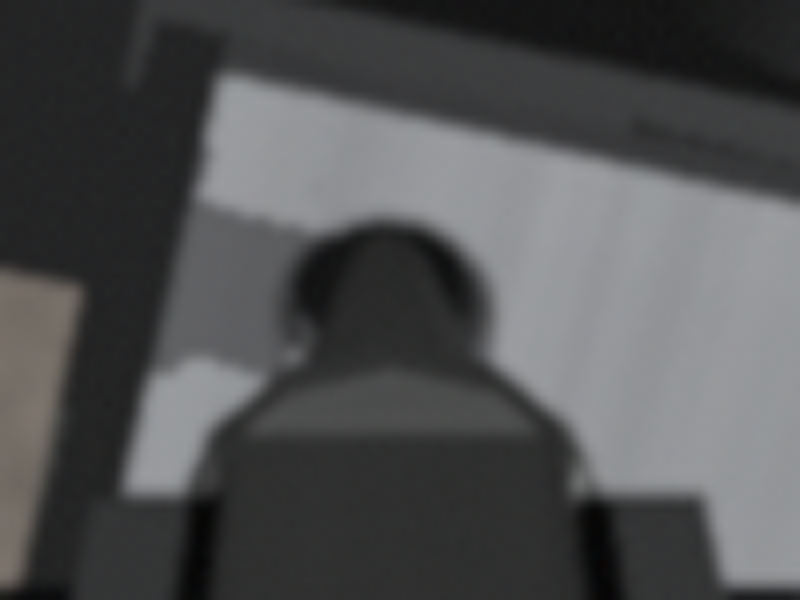

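>>> step_arm --deltas '[[5, [-0.8, 3, 0], 0], [5, [-1, 5, 0], 0], [5, [-1, 7, 0], 0], [5, [-1, 9, 0], 0], [5, [-1, 9, 0], 0]]'

```text
clock: 6.85
eef_pos: [586.5, -124.5, 98.4]
eef_rot: [[0.308, -0.001, 0.951], [-0.951, 0.0, 0.308], [-0.0, -1.0, -0.001]]
ft_force: [-0.1, 0.5, -1.5]
finger_gap: 0.223
```

>>> step_arm --deltas '[[5, [0, 2, 0], 0], [5, [0, 4, 0], 0], [5, [0, 6, 0], 0], [5, [0, 6, 0], 0]]'

```text
clock: 7.25
eef_pos: [586.6, -124.5, 92.5]
eef_rot: [[0.308, -0.001, 0.951], [-0.951, 0.0, 0.308], [-0.0, -1.0, -0.0]]
ft_force: [-0.5, 0.0, -1.2]
finger_gap: 0.227
```

>>> step_arm --deltas '[[5, [0, 1.5, 0], 0], [5, [0, 3, 0], 0], [5, [0, 4, 0], 0], [5, [0, 4, 0], 0]]'

```text
clock: 7.65
eef_pos: [586.8, -124.6, 88.7]
eef_rot: [[0.308, -0.0, 0.951], [-0.951, 0.0, 0.308], [-0.0, -1.0, -0.0]]
ft_force: [-0.6, -0.5, -1.2]
finger_gap: 0.226
```

>>> step_arm --deltas '[[5, [0, 1.5, 0], 0], [5, [0, 3, 0], 0], [5, [0, 4, 0], 0], [5, [0, 4, 0], 0]]'

```text
clock: 8.05
eef_pos: [586.6, -124.4, 85.1]
eef_rot: [[0.308, -0.001, 0.951], [-0.951, 0.0, 0.308], [-0.0, -1.0, -0.0]]
ft_force: [-2.1, 0.9, 2.8]
finger_gap: 0.228
```

>>> step_arm --deltas '[[5, [-0.5, 0, -0.4], 0], [5, [-0.5, 1.5, -0.4], 0], [5, [-0.5, 3, -0.4], 0], [5, [-0.5, 3, -0.4], 0]]'

```text
clock: 8.45
eef_pos: [586.3, -124.2, 81.5]
eef_rot: [[0.308, 0.0, 0.951], [-0.951, 0.0, 0.308], [-0.0, -1.0, 0.0]]
ft_force: [-0.5, 0.6, -0.7]
finger_gap: 0.229
```

>>> step_arm --deltas '[[5, [-0.1, 1.5, -0.1], 0], [5, [-0.1, 3, -0.1], 0], [5, [-0.1, 4, -0.1], 0], [5, [-0.1, 4, -0.1], 0]]'

```text
clock: 8.85
eef_pos: [586.3, -124.1, 77.6]
eef_rot: [[0.308, 0.0, 0.951], [-0.951, 0.0, 0.308], [0.0, -1.0, 0.0]]
ft_force: [0.2, 0.2, -1.9]
finger_gap: 0.233
```

>>> step_arm --deltas '[[5, [0, 1, 0], 0], [5, [0, 2, 0], 0], [5, [0, 3, 0], 0], [5, [0, 3, 0], 0]]'

```text
clock: 9.25
eef_pos: [586.3, -124.1, 75.9]
eef_rot: [[0.308, 0.0, 0.951], [-0.951, 0.0, 0.308], [0.0, -1.0, 0.0]]
ft_force: [-3.3, 1.7, 6.3]
finger_gap: 0.226
```

>>> step_arm --deltas '[[5, [0, 2, 0], 0], [5, [0, 3, 0], 0], [5, [0, 3, 0], 0]]'

```text
clock: 9.55
eef_pos: [586.5, -124.2, 75.8]
eef_rot: [[0.308, 0.0, 0.951], [-0.951, -0.0, 0.308], [0.0, -1.0, 0.0]]
ft_force: [-9.4, 2.9, 21.0]
finger_gap: 0.225
```

```bash
python3 - <<'E'
from h import *
rel([586.6,-124.2,76],-72)
snap('wrist','w6.png');snap('side','s6.png')
crop('w6',322,260,100,8,'c12.png');crop('s6',295,225,100,8,'c13.png')
E
```

```text
t 9.55 pos [ 586.5 -124.2   75.8] ang -72.07 F [-9.4  2.9 21. ] gap 19.2 -> d [ 0.1 -0.2  0. ] yaw -0.001 q6 1.01
c12.png 272 222 8
c13.png 245 187 8
```

View pics/c12.png

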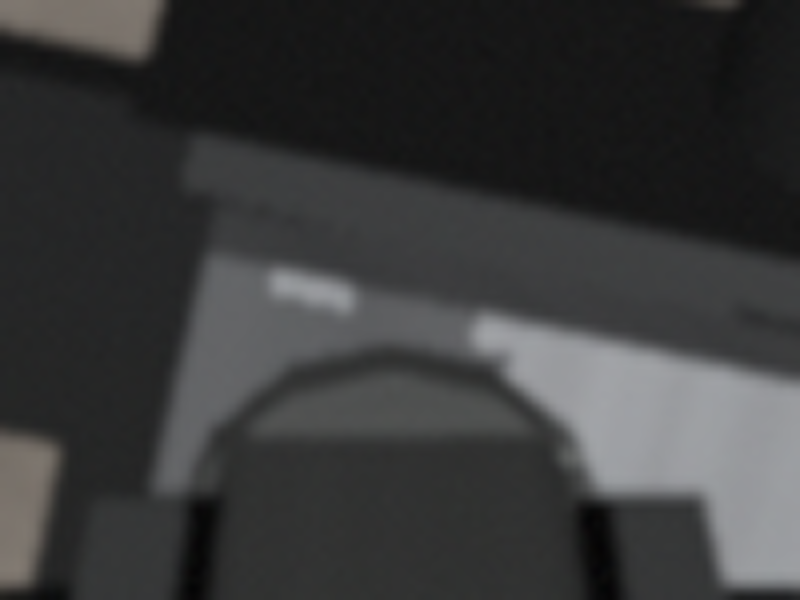

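View pics/c13.png

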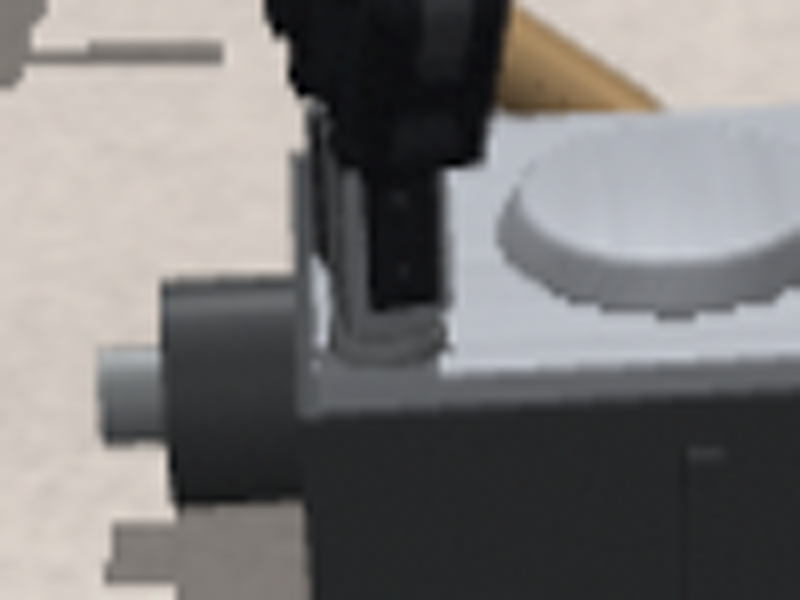

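>>> step_arm --deltas '[[5, [0, -4, 0], 0], [45, [0, -4, 0], 0], [45, [0, -4, 0], 0], [45, [0, -4, 0], 0], [45, [0, -4, 0], 0], [45, [0, -10, 0], 0], [45, [0, -40, 0], 0], [45, [0, -75, 0], 0]]'

```text
clock: 10.45
eef_pos: [584.6, -123.8, 145.9]
eef_rot: [[0.308, -0.004, 0.951], [-0.951, 0.001, 0.308], [-0.002, -1.0, -0.004]]
ft_force: [0.4, -0.5, 0.3]
finger_gap: 0.529
```

```bash
python3 - <<'E'
from h import *
rel([606.1,211.4,190],-79)
rel([556.9,205.3,190],-97.6)
snap('wrist','w7.png')
E
```

```text
t 10.45 pos [ 584.6 -123.8  145.9] ang -72.08 F [ 0.4 -0.5  0.3] gap 45.2 -> d [-312.4  -43.9  123.4] yaw 0.121 q6 1.01
t 10.45 pos [ 584.6 -123.8  145.9] ang -72.08 F [ 0.4 -0.5  0.3] gap 45.2 -> d [-321.7  -43.7   74.7] yaw 0.445 q6 1.01
```

View pics/w7.png

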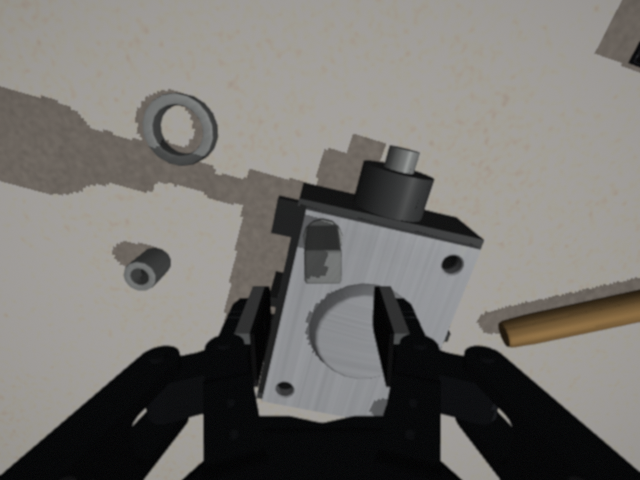

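>>> step_arm --deltas '[[45, [-312, -44, 123], 0.121], [45, [-312, -44, 123], 0.121], [45, [-312, -44, 123], 0.121], [45, [-312, -44, 123], 0.121], [45, [-312, -44, 123], 0.121], [45, [-312, -44, 123], 0.121], [45, [-312, -44, 123], 0.121], [45, [-312, -44, 123], 0.121]]'

```text
clock: 11.3
eef_pos: [607.9, 215.8, 192.4]
eef_rot: [[0.195, 0.003, 0.981], [-0.981, 0.003, 0.195], [-0.002, -1.0, 0.003]]
ft_force: [0.3, -0.7, -0.3]
finger_gap: 0.531
```

>>> step_arm --deltas '[[45, [0, 0, 0], 0], [45, [0, 0, 0], 0]]'

```text
clock: 11.5
eef_pos: [607.0, 209.5, 190.6]
eef_rot: [[0.19, -0.001, 0.982], [-0.982, -0.001, 0.19], [0.001, -1.0, -0.001]]
ft_force: [-0.2, -0.1, 0.5]
finger_gap: 0.526
```

```bash
python3 - <<'E'
from h import *
rel([606.1,211.4,190],-79)
snap('wrist','w8.png')
u,v=proj('w8',(606,211,64));print(u,v);crop('w8',u,v,60,13,'c14.png')
E
```

```text
t 11.5 pos [607.  209.5 190.6] ang -79.04 F [-0.2 -0.1  0.5] gap 44.9 -> d [-2.   0.6 -0.5] yaw -0.001 q6 1.67
319.10280076872266 219.41697438081601
c14.png 289 196 13
```

View pics/c14.png

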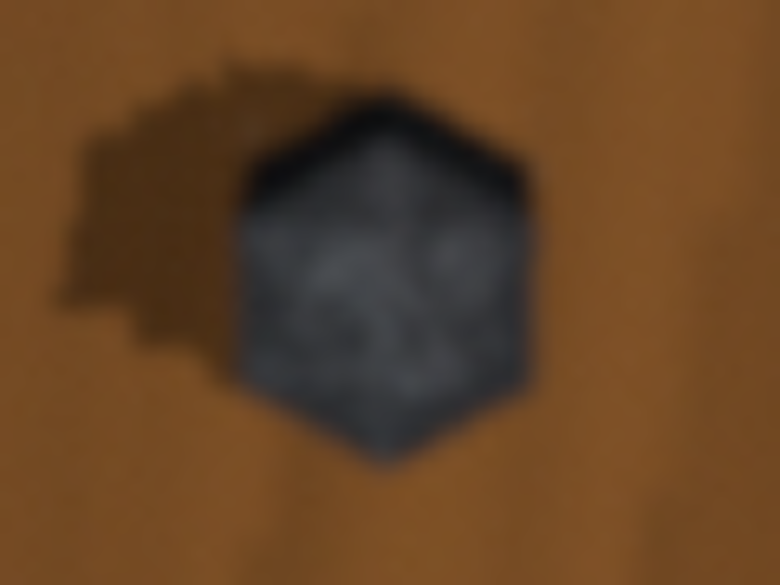

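```bash
python3 - <<'E'
from h import *
p=pix2('w8',289+386/13,196+293/13,64);print(p)
rel([p[0],p[1],52.5],-79)
E
```

```text
[606.6418364  211.44845038  64.        ]
t 11.55 pos [607.1 209.2 190.5] ang -79.08 F [ 0.8  0.3 -0.6] gap 44.7 -> d [-2.40e+00  1.38e+02  1.00e-01] yaw -0.001 q6 1.67
```

>>> step_arm --deltas '[[45, [-2, 50, 0], 0], [45, [-2, 95, 0], 0], [45, [-2, 122, 0], 0], [45, [-2, 134, 0], 0], [45, [-2, 138, 0], 0], [45, [-2, 138, 0], 0], [45, [-2, 138, 0], 0]]'

```text
clock: 12.25
eef_pos: [608.7, 212.7, 55.2]
eef_rot: [[0.19, 0.004, 0.982], [-0.982, 0.001, 0.19], [-0.0, -1.0, 0.004]]
ft_force: [0.6, 0.9, -0.2]
finger_gap: 0.529
```

```bash
python3 - <<'E'
from h import *
rel([606.6,211.4,52.5],-79)
E
```

```text
t 12.25 pos [608.7 212.7  55.2] ang -79.04 F [ 0.6  0.9 -0.2] gap 45.2 -> d [ 0.9  2.7 -2.3] yaw -0.001 q6 1.68
```

>>> step_arm --deltas '[[45, [0, 1, -1], 0], [45, [0, 1, -1], 0]]'

```text
clock: 12.45
eef_pos: [606.7, 212.7, 53.4]
eef_rot: [[0.191, 0.002, 0.982], [-0.982, 0.001, 0.191], [-0.0, -1.0, 0.002]]
ft_force: [-0.3, 0.8, -0.1]
finger_gap: 0.529
```

```bash
python3 - <<'E'
from h import *
rel([606.6,211.4,52.5],-79)
E
```

```text
t 12.45 pos [606.7 212.7  53.4] ang -79.0 F [-0.3  0.8 -0.1] gap 45.2 -> d [ 1.2  0.9 -0.3] yaw -0.0 q6 1.68
```

>>> step_arm --deltas '[[5, [1, 0.5, 0], 0], [5, [1, 0.5, 0], 0], [5, [1, 0.5, 0], 0], [5, [1, 0.5, 0], 0], [5, [1, 0.5, 0], 0], [5, [1, 0.5, 0], 0]]'

```text
clock: 13.05
eef_pos: [606.4, 211.5, 52.0]
eef_rot: [[0.191, 0.001, 0.982], [-0.982, 0.0, 0.191], [-0.0, -1.0, 0.001]]
ft_force: [-0.9, -0.1, 5.7]
finger_gap: 0.187
```

```bash
python3 - <<'E'
from h import *
rel([606.6,211.4,52.5],-79)
snap('wrist','w9.png'); crop('w9',321,310,120,6.5,'c15.png')
E
```

```text
t 13.05 pos [606.4 211.5  52. ] ang -79.01 F [-0.9 -0.1  5.7] gap 16.0 -> d [ 0.1 -0.5  0.2] yaw -0.0 q6 1.68
c15.png 261 265 6.5
```

View pics/c15.png

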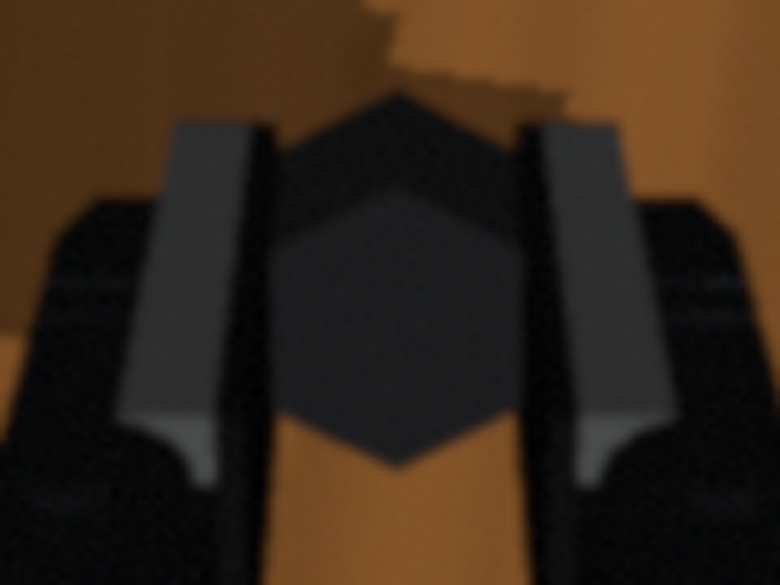

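>>> step_arm --deltas '[[5, [0, -15, 0], 0], [5, [0, -45, 0], 0], [5, [0, -90, 0], 0], [5, [0, -125, 0], 0], [5, [0, -125, 0], 0]]'

```text
clock: 13.6
eef_pos: [610.2, 212.6, 184.3]
eef_rot: [[0.191, 0.012, 0.982], [-0.982, 0.004, 0.191], [-0.001, -1.0, 0.012]]
ft_force: [0.2, 0.8, 0.7]
finger_gap: 0.188
```

```bash
python3 - <<'E'
from h import *
g=cv2.cvtColor(cv2.imread('pics/w7.png'),cv2.COLOR_BGR2GRAY)
for u,v in [(452,264),(285,388)]:
    w=g[v-16:v+17,u-16:u+17]; m=(w<75).astype(np.uint8)
    k,lab,st,ce=cv2.connectedComponentsWithStats(m); i=lab[16,16]; uc,vc=ce[i]+[u-16,v-16]; print(uc,vc,st[i],pix2('w7',uc,vc,63))
rel([593.6,-213.2,178],-79)
snap('wrist','w10.png'); crop('w10',321,310,120,6.5,'c16.png')
E
```

```text
451.77777777777777 263.7060931899642 [  6   7  21  18 279] [ 593.76753988 -213.90422599   63.        ]
284.50299401197606 388.1377245508982 [  8  10  16  13 167] [ 457.38368634 -134.70340597   63.        ]
t 13.6 pos [610.2 212.6 184.3] ang -79.01 F [0.2 0.8 0.7] gap 16.0 -> d [414.9   4.6 -97.5] yaw -0.0 q6 1.68
c16.png 261 265 6.5
```

View pics/c16.png

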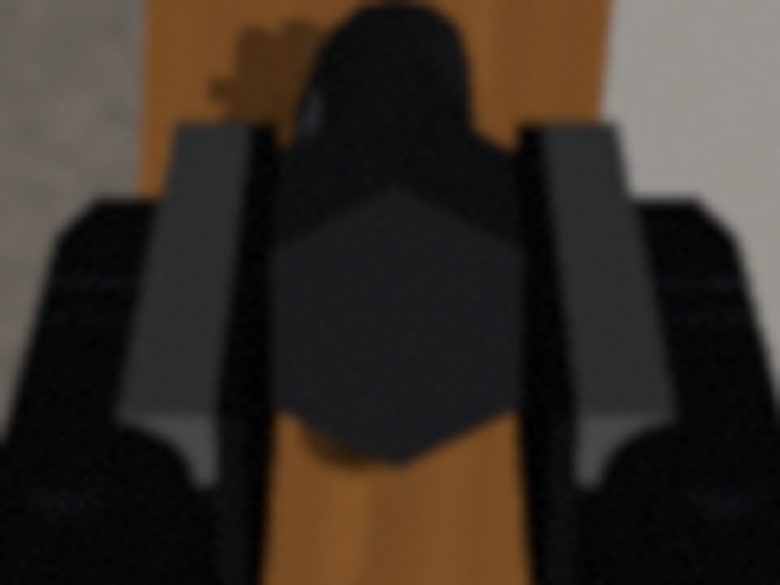

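>>> step_arm --deltas '[[5, [415, 0, -94], 0], [5, [415, 0, -94], 0], [5, [415, 0, -94], 0], [5, [415, 0, -94], 0], [5, [415, 0, -94], 0], [5, [415, 0, -94], 0], [5, [415, 0, -94], 0], [5, [415, 0, -94], 0]]'

```text
clock: 14.45
eef_pos: [591.9, -189.9, 174.5]
eef_rot: [[0.191, -0.003, 0.982], [-0.982, 0.001, 0.191], [-0.002, -1.0, -0.003]]
ft_force: [1.2, 0.1, 0.4]
finger_gap: 0.189
```

```bash
python3 - <<'E'
from h import *
rel([593.7,-213.6,140],-79)
E
```

```text
t 14.45 pos [ 591.9 -189.9  174.5] ang -79.01 F [1.2 0.1 0.4] gap 16.1 -> d [23.7 34.5 -2.6] yaw -0.0 q6 1.03
```

>>> step_arm --deltas '[[5, [28, 0, -4], 0], [5, [28, 20, -4], 0], [5, [28, 35, -4], 0], [5, [28, 35, -4], 0], [5, [28, 35, -4], 0]]'

```text
clock: 14.95
eef_pos: [594.0, -215.4, 139.7]
eef_rot: [[0.192, -0.003, 0.981], [-0.981, 0.001, 0.192], [-0.002, -1.0, -0.003]]
ft_force: [-0.2, 0.2, -0.0]
finger_gap: 0.186
```

```bash
python3 - <<'E'
from h import *
rel([593.7,-213.6,140],-79)
snap('wrist','w11.png')
p=np.array(robot.get_obs()['eef_pos']);print(proj('w11',p-[0,0,30]),proj('w11',(593.7,-213.6,63)))
crop('w11',321,260,120,6.5,'c17.png')
E
```

```text
t 14.95 pos [ 594.  -215.4  139.7] ang -78.95 F [-0.2  0.2 -0. ] gap 15.9 -> d [-1.8 -0.3  0.1] yaw 0.001 q6 0.99
[322.25152036 271.41430885] [318.69006429 240.54679209]
c17.png 261 215 6.5
```

View pics/c17.png

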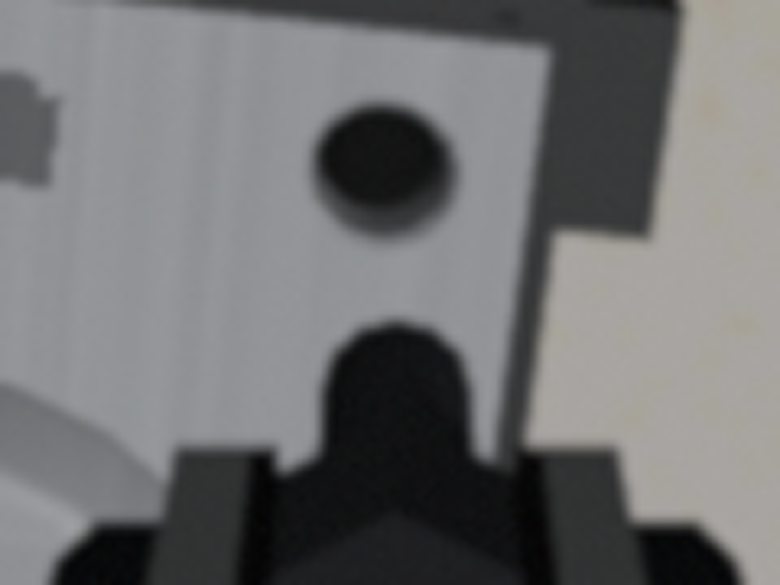

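```bash
python3 - <<'E'
from h import *
h=pix2('w11',320.2,241.2,63);
p=np.array(robot.get_obs()['eef_pos']);f=pix2('w11',321.8,272.8,p[2]-30)
print(h,f,h-f)
R=np.array(robot.get_obs()['eef_rot']); print(R.T@(h-f))
rel([593.7,-213.6,140],-79)
E
```

```text
[ 593.44444532 -214.64625721   63.        ] [ 594.05034516 -215.6351027   110.93622064] [ -0.60589984   0.98884549 -47.93622064]
[-1.05162831 47.93737438 -0.35832217]
t 15.0 pos [ 594.9 -215.7  140.9] ang -78.94 F [ 0.3  0.2 -0.3] gap 15.7 -> d [-2.3  0.9 -0.7] yaw 0.001 q6 0.99
```

>>> step_arm --deltas '[[5, [-1.2, 20, -0.3], 0], [5, [-1.2, 34, -0.3], 0], [5, [-1.2, 42, -0.3], 0], [5, [-1.2, 42, -0.3], 0], [5, [-1.2, 42, -0.3], 0]]'

```text
clock: 15.5
eef_pos: [594.7, -215.5, 99.6]
eef_rot: [[0.191, 0.0, 0.982], [-0.982, -0.0, 0.191], [0.0, -1.0, 0.0]]
ft_force: [-0.4, 0.1, 0.1]
finger_gap: 0.189
```

```bash
python3 - <<'E'
from h import *
rel([593.5,-214,66],-79)
snap('wrist','w12.png')
crop('w12',321,265,120,6.5,'c18.png')
E
```

```text
t 15.5 pos [ 594.7 -215.5   99.6] ang -79.0 F [-0.4  0.1  0.1] gap 16.1 -> d [-1.7 33.6 -0.9] yaw 0.0 q6 0.99
c18.png 261 220 6.5
```

View pics/c18.png

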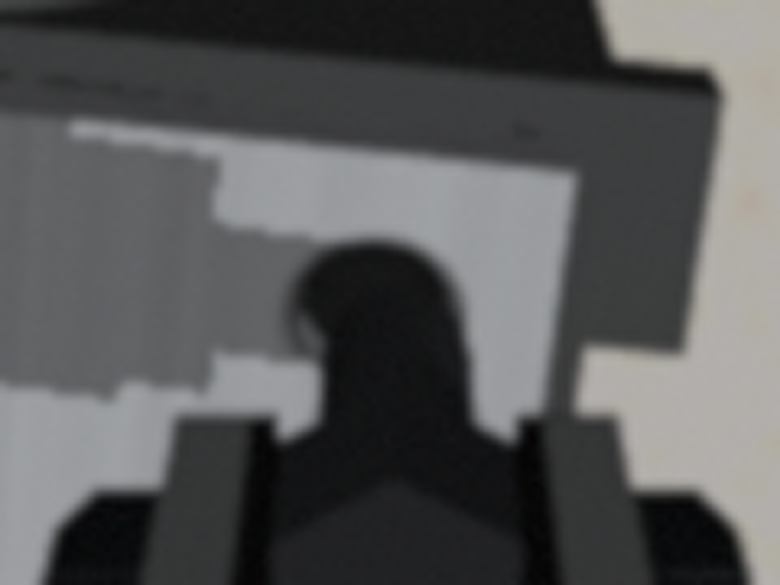

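>>> step_arm --deltas '[[5, [-1.5, 2, -0.3], 0], [5, [-1.5, 4, -0.3], 0], [5, [-1.5, 4, -0.3], 0]]'

```text
clock: 15.85
eef_pos: [593.9, -214.1, 95.4]
eef_rot: [[0.191, -0.0, 0.982], [-0.982, 0.0, 0.191], [-0.0, -1.0, -0.0]]
ft_force: [-0.2, -0.0, -1.0]
finger_gap: 0.188
```

```bash
python3 - <<'E'
from h import *
rel([593.5,-214,66],-79)
snap('wrist','w13.png')
crop('w13',321,265,120,6.5,'c19.png')
i=cv2.imread('pics/c19.png');cv2.imwrite('pics/c19.png',np.clip(255*(i/255.)**.45,0,255))
E
```

```text
t 15.85 pos [ 593.9 -214.1   95.4] ang -79.01 F [-0.2 -0.  -1. ] gap 16.1 -> d [-0.2 29.4 -0.3] yaw -0.0 q6 0.99
c19.png 261 220 6.5[ WARN:0@1.983] global loadsave.cpp:1063 imwrite_ Unsupported depth image for selected encoder is fallbacked to CV_8U.
```

View pics/c19.png

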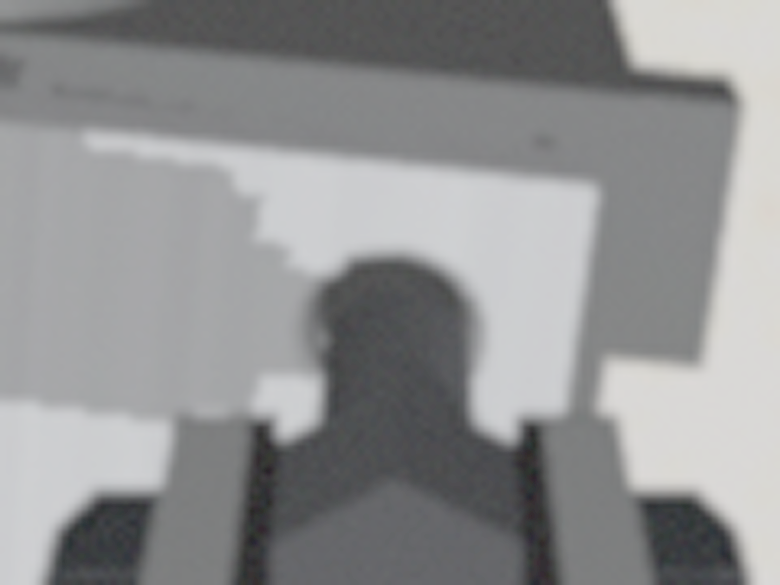

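>>> step_arm --deltas '[[5, [0, 1.5, 0], 0], [5, [0, 3, 0], 0], [5, [0, 4.5, 0], 0], [5, [0, 5, 0], 0], [5, [0, 5, 0], 0]]'

```text
clock: 16.4
eef_pos: [593.8, -214.1, 90.1]
eef_rot: [[0.191, -0.0, 0.982], [-0.982, 0.0, 0.191], [-0.0, -1.0, -0.0]]
ft_force: [-0.5, 0.7, -1.1]
finger_gap: 0.186
```

>>> step_arm --deltas '[[5, [0, 2, 0], 0], [5, [0, 4, 0], 0], [5, [0, 6, 0], 0], [5, [0, 7, 0], 0], [5, [0, 7, 0], 0]]'

```text
clock: 16.9
eef_pos: [593.8, -214.1, 83.1]
eef_rot: [[0.191, -0.0, 0.982], [-0.982, 0.0, 0.191], [-0.0, -1.0, -0.0]]
ft_force: [-0.7, 0.1, 0.1]
finger_gap: 0.184
```

>>> step_arm --deltas '[[5, [0, 3, 0], 0], [5, [0, 6, 0], 0], [5, [0, 9, 0], 0], [5, [0, 12, 0], 0], [5, [0, 15, 0], 0], [5, [0, 15, 0], 0]]'

```text
clock: 17.5
eef_pos: [593.6, -213.9, 67.5]
eef_rot: [[0.191, -0.001, 0.982], [-0.982, 0.0, 0.191], [-0.001, -1.0, -0.001]]
ft_force: [-0.1, 2.0, -1.5]
finger_gap: 0.183
```

>>> step_arm --deltas '[[5, [0, 1.5, 0], 0], [5, [0, 3, 0], 0], [5, [0, 4, 0], 0], [5, [0, 4, 0], 0]]'

```text
clock: 17.9
eef_pos: [593.8, -213.9, 65.0]
eef_rot: [[0.191, -0.001, 0.982], [-0.982, 0.0, 0.191], [-0.001, -1.0, -0.0]]
ft_force: [-3.4, 4.2, 4.9]
finger_gap: 0.187
```

>>> step_arm --deltas '[[5, [0, 2, 0], 0], [5, [0, 2, 0], 0]]'

```text
clock: 18.1
eef_pos: [593.9, -213.9, 64.9]
eef_rot: [[0.191, -0.001, 0.982], [-0.982, 0.0, 0.191], [-0.001, -1.0, -0.001]]
ft_force: [-8.6, 6.0, 13.8]
finger_gap: 0.188
```

>>> step_arm --deltas '[[5, [0, -2.5, 0], 0], [45, [0, -2.5, 0], 0], [45, [0, -2.5, 0], 0], [45, [0, -2.5, 0], 0], [45, [0, -2.5, 0], 0], [45, [0, -15, 0], 0], [45, [0, -50, 0], 0], [45, [0, -85, 0], 0]]'

```text
clock: 18.9
eef_pos: [593.3, -214.0, 147.9]
eef_rot: [[0.191, -0.002, 0.982], [-0.982, 0.001, 0.191], [-0.001, -1.0, -0.002]]
ft_force: [0.8, -0.4, -0.2]
finger_gap: 0.527
```

```bash
python3 - <<'E'
from h import *
rel([556.9,205.3,190],-97.6)
snap('wrist','w14.png');snap('side','s14.png');crop('s14',315,230,140,5.7,'c20.png');crop('w14',321,270,140,5.7,'c21.png')
E
```

```text
t 18.9 pos [ 593.3 -214.   147.9] ang -79.01 F [ 0.8 -0.4 -0.2] gap 45.0 -> d [-418.5  -41.7   44.1] yaw 0.324 q6 0.99
c20.png 245 177 5.7
c21.png 251 217 5.7
```

View pics/c20.png

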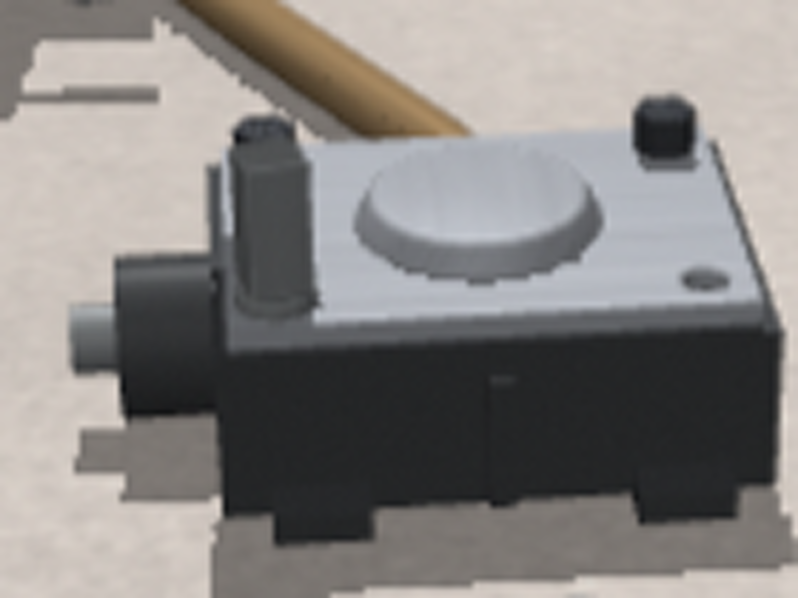

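View pics/c21.png

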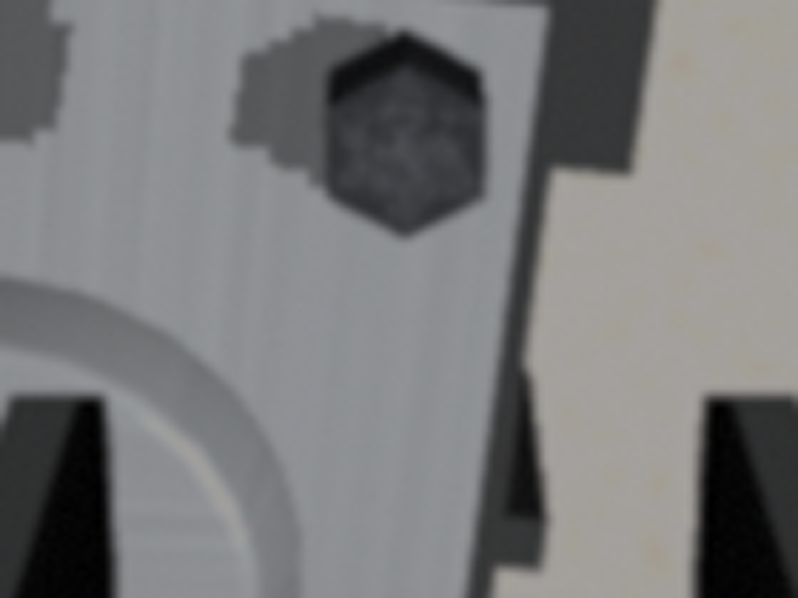

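>>> step_arm --deltas '[[45, [-418, -42, 44], 0.324], [45, [-418, -42, 44], 0.324], [45, [-418, -42, 44], 0.324], [45, [-418, -42, 44], 0.324], [45, [-418, -42, 44], 0.324], [45, [-418, -42, 44], 0.324], [45, [-418, -42, 44], 0.324], [45, [-418, -42, 44], 0.324]]'

```text
clock: 19.8
eef_pos: [559.2, 182.2, 187.6]
eef_rot: [[-0.132, 0.001, 0.991], [-0.991, 0.0, -0.132], [-0.0, -1.0, 0.001]]
ft_force: [-0.3, 0.8, 0.4]
finger_gap: 0.528
```

```bash
python3 - <<'E'
from h import *
rel([556.9,205.3,190],-97.6)
E
```

```text
t 19.8 pos [559.2 182.2 187.6] ang -97.58 F [-0.3  0.8  0.4] gap 45.1 -> d [-22.7  -2.4  -5.3] yaw 0.0 q6 1.98
```

>>> step_arm --deltas '[[45, [-23, 0, -5], 0], [45, [-23, 0, -5], 0], [45, [-23, 0, -5], 0], [45, [-23, 0, -5], 0]]'

```text
clock: 20.2
eef_pos: [557.7, 202.7, 186.8]
eef_rot: [[-0.133, -0.0, 0.991], [-0.991, -0.001, -0.133], [0.001, -1.0, -0.0]]
ft_force: [0.0, -0.2, -0.3]
finger_gap: 0.524
```

```bash
python3 - <<'E'
from h import *
rel([556.9,205.3,52],-97.6)
snap('wrist','w15.png')
u,v=proj('w15',(556.9,205.3,64));print(u,v);crop('w15',u,v,60,13,'c22.png')
E
```

```text
t 20.2 pos [557.7 202.7 186.8] ang -97.61 F [ 0.  -0.2 -0.3] gap 44.7 -> d [ -2.6 134.8  -1.1] yaw -0.0 q6 2.01
317.8568960643563 221.49963513991688
c22.png 287 198 13
```

View pics/c22.png

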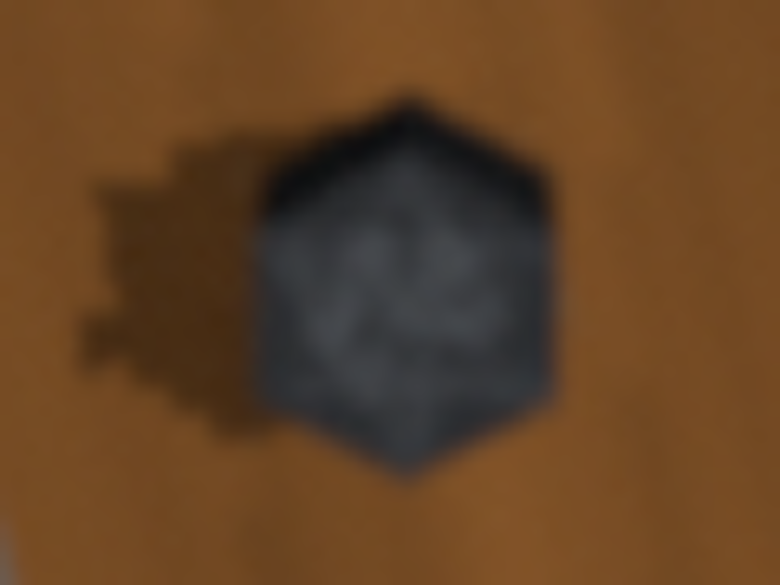

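>>> step_arm --deltas '[[45, [-2, 50, -0.5], 0], [45, [-2, 92, -0.5], 0], [45, [-2, 119, -0.5], 0], [45, [-2, 131, -0.5], 0], [45, [-2, 134, -0.5], 0], [45, [-2, 134, -0.5], 0], [45, [-2, 134, -0.5], 0], [45, [-2, 134, -0.5], 0]]'

```text
clock: 21.05
eef_pos: [559.1, 206.2, 55.1]
eef_rot: [[-0.132, 0.004, 0.991], [-0.991, 0.001, -0.132], [-0.002, -1.0, 0.003]]
ft_force: [-0.3, -0.0, 0.1]
finger_gap: 0.527
```

```bash
python3 - <<'E'
from h import *
rel([557,205,52],-97.6)
E
```

```text
t 21.05 pos [559.1 206.2  55.1] ang -97.58 F [-0.3 -0.   0.1] gap 45.0 -> d [ 1.5  3.1 -2. ] yaw 0.0 q6 2.01
```

>>> step_arm --deltas '[[45, [1, 2, -1], 0], [45, [1, 2, -1], 0]]'

```text
clock: 21.25
eef_pos: [556.4, 205.0, 51.5]
eef_rot: [[-0.132, 0.001, 0.991], [-0.991, 0.0, -0.132], [-0.0, -1.0, 0.001]]
ft_force: [-0.2, 0.7, -0.4]
finger_gap: 0.528
```

```bash
python3 - <<'E'
from h import *
rel([557,205,52],-97.6)
E
```

```text
t 21.25 pos [556.4 205.   51.5] ang -97.57 F [-0.2  0.7 -0.4] gap 45.1 -> d [-0.1 -0.5  0.6] yaw 0.001 q6 2.01
```

>>> step_arm --deltas '[[5, [0, -0.7, 0.5], 0], [5, [0, -0.7, 0.5], 0], [5, [0, -0.7, 0.5], 0], [5, [0, -0.7, 0.5], 0], [5, [0, -0.7, 0.5], 0], [5, [0, -0.7, 0.5], 0]]'

```text
clock: 21.85
eef_pos: [557.2, 204.9, 52.1]
eef_rot: [[-0.132, 0.001, 0.991], [-0.991, 0.0, -0.132], [-0.0, -1.0, 0.001]]
ft_force: [0.1, -0.0, 4.3]
finger_gap: 0.19
```

>>> step_arm --deltas '[[5, [0, -15, 0], 0], [5, [0, -45, 0], 0], [5, [0, -90, 0], 0], [5, [0, -125, 0], 0], [5, [0, -125, 0], 0], [5, [0, -125, 0], 0]]'

```text
clock: 22.45
eef_pos: [557.4, 204.9, 178.4]
eef_rot: [[-0.132, 0.002, 0.991], [-0.991, 0.001, -0.132], [-0.001, -1.0, 0.002]]
ft_force: [-0.2, 0.8, -0.6]
finger_gap: 0.185
```

```bash
python3 - <<'E'
from h import *
rel([457.3,-134.5,177],-97.6)
snap('wrist','w16.png'); crop('w16',321,310,120,6.5,'c23.png')
E
```

```text
t 22.45 pos [557.4 204.9 178.4] ang -97.58 F [-0.2  0.8 -0.6] gap 15.8 -> d [349.6   0.9 -54.5] yaw 0.0 q6 2.01
c23.png 261 265 6.5
```

View pics/c23.png

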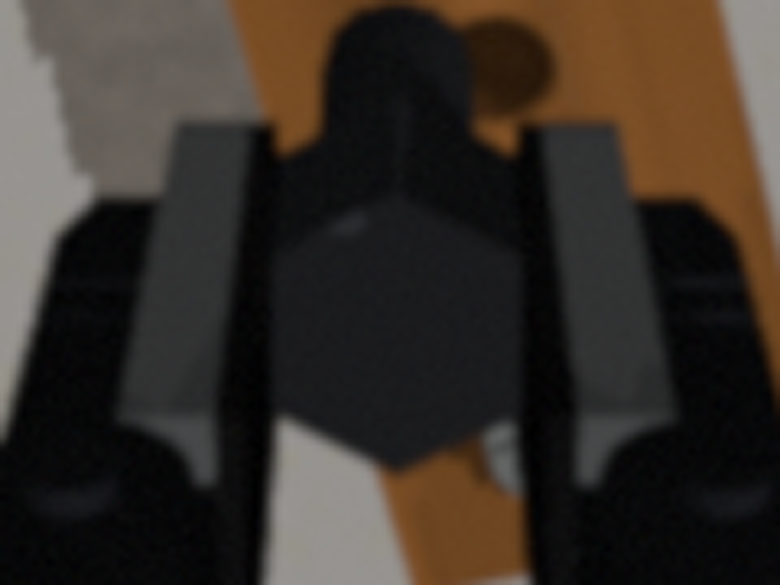

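>>> step_arm --deltas '[[5, [350, 1, -54], 0], [5, [350, 1, -54], 0], [5, [350, 1, -54], 0], [5, [350, 1, -54], 0], [5, [350, 1, -54], 0], [5, [350, 1, -54], 0], [5, [350, 1, -54], 0], [5, [350, 1, -54], 0]]'

```text
clock: 23.3
eef_pos: [453.8, -139.1, 173.5]
eef_rot: [[-0.138, -0.005, 0.99], [-0.99, -0.001, -0.138], [0.001, -1.0, -0.005]]
ft_force: [0.7, 0.1, -1.1]
finger_gap: 0.187
```

>>> step_arm --deltas '[[5, [0, 15, 0], 0], [5, [0, 38, 0], 0], [5, [0, 38, 0], 0], [5, [0, 38, 0], 0]]'

```text
clock: 23.7
eef_pos: [455.8, -134.0, 136.1]
eef_rot: [[-0.131, -0.004, 0.991], [-0.991, 0.002, -0.131], [-0.001, -1.0, -0.004]]
ft_force: [0.4, -0.9, -0.7]
finger_gap: 0.188
```

```bash
python3 - <<'E'
from h import *
rel([457.4,-134.7,140],-97.6)
snap('wrist','w17.png')
p=np.array(robot.get_obs()['eef_pos']);print(p,proj('w17',p-[0,0,30]),proj('w17',(457.4,-134.7,63)))
crop('w17',321,260,120,6.5,'c24.png')
E
```

```text
t 23.7 pos [ 455.8 -134.   136.1] ang -97.55 F [ 0.4 -0.9 -0.7] gap 16.0 -> d [ 0.5 -3.9  1.6] yaw 0.001 q6 1.36
[ 456.84472939 -134.37993735  137.2378511 ] [321.68526066 270.97383155] [322.07522242 240.181531  ]
c24.png 261 215 6.5
```

View pics/c24.png

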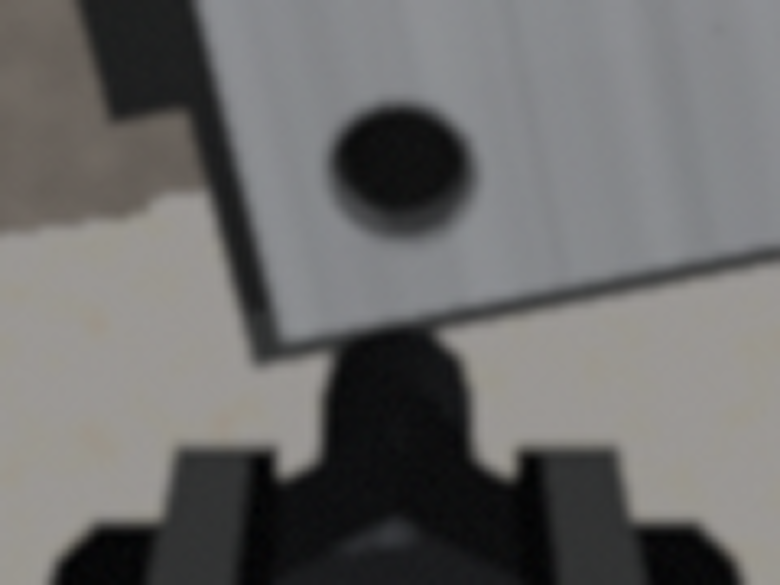

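>>> step_arm --deltas '[[5, [0.5, 20, 0.2], 0], [5, [0.5, 32, 0.2], 0], [5, [0.5, 40, 0.2], 0], [5, [0.5, 40, 0.2], 0], [5, [0.5, 40, 0.2], 0]]'

```text
clock: 24.25
eef_pos: [457.5, -135.5, 97.9]
eef_rot: [[-0.132, 0.0, 0.991], [-0.991, -0.0, -0.132], [-0.0, -1.0, 0.0]]
ft_force: [-0.1, -0.7, -0.0]
finger_gap: 0.188
```

```bash
python3 - <<'E'
from h import *
rel([457.4,-134.7,96],-97.6)
snap('wrist','w18.png')
crop('w18',321,265,120,6.5,'c25.png')
i=cv2.imread('pics/c25.png');cv2.imwrite('pics/c25.png',np.clip(255*(i/255.)**.45,0,255).astype(np.uint8))
E
```

```text
t 24.25 pos [ 457.5 -135.5   97.9] ang -97.57 F [-0.1 -0.7 -0. ] gap 16.1 -> d [-0.8  1.9 -0.2] yaw 0.001 q6 1.36
c25.png 261 220 6.5
```

View pics/c25.png

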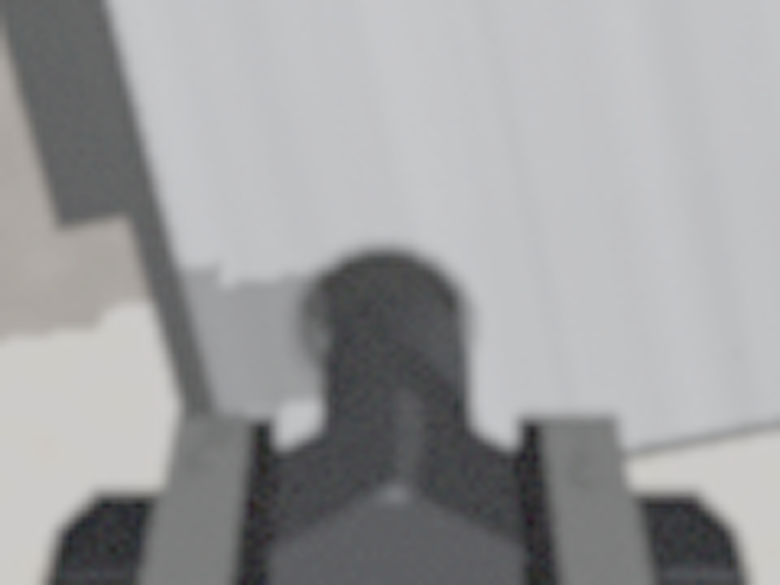

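>>> step_arm --deltas '[[5, [-0.6, 1.5, 0], 0], [5, [-0.6, 3, 0], 0], [5, [-0.6, 4.5, 0], 0], [5, [-0.6, 6, 0], 0], [5, [-0.6, 6, 0], 0]]'

```text
clock: 24.8
eef_pos: [457.2, -134.9, 91.4]
eef_rot: [[-0.132, -0.0, 0.991], [-0.991, 0.0, -0.132], [-0.0, -1.0, -0.0]]
ft_force: [-0.5, -0.3, -0.9]
finger_gap: 0.184
```

In the hole (foot about 61), no force.

>>> step_arm --deltas '[[5, [0, 2, 0], 0], [5, [0, 4, 0], 0], [5, [0, 6, 0], 0], [5, [0, 8, 0], 0], [5, [0, 8, 0], 0]]'

```text
clock: 25.3
eef_pos: [457.1, -134.8, 83.2]
eef_rot: [[-0.132, -0.001, 0.991], [-0.991, 0.0, -0.132], [-0.0, -1.0, -0.001]]
ft_force: [-2.0, -0.1, -0.5]
finger_gap: 0.185
```

>>> step_arm --deltas '[[5, [0, 3, -0.4], 0], [5, [0, 6, -0.4], 0], [5, [0, 9, -0.4], 0], [5, [0, 12, -0.4], 0], [5, [0, 15, -0.4], 0], [5, [0, 15, -0.4], 0]]'

```text
clock: 25.9
eef_pos: [456.6, -134.7, 68.1]
eef_rot: [[-0.132, -0.001, 0.991], [-0.991, 0.0, -0.132], [-0.0, -1.0, -0.001]]
ft_force: [-0.6, -0.5, -0.8]
finger_gap: 0.187
```

>>> step_arm --deltas '[[5, [0, 1.5, 0], 0], [5, [0, 3, 0], 0], [5, [0, 4, 0], 0], [5, [0, 4, 0], 0]]'

```text
clock: 26.3
eef_pos: [457.1, -134.9, 65.1]
eef_rot: [[-0.132, -0.0, 0.991], [-0.991, 0.0, -0.132], [-0.0, -1.0, -0.0]]
ft_force: [-2.1, 0.5, 3.2]
finger_gap: 0.184
```

>>> step_arm --deltas '[[5, [0, 2, 0], 0], [5, [0, 2.5, 0], 0], [5, [0, 2.5, 0], 0]]'

```text
clock: 26.6
eef_pos: [457.3, -134.9, 64.9]
eef_rot: [[-0.132, -0.0, 0.991], [-0.991, 0.0, -0.132], [-0.0, -1.0, -0.0]]
ft_force: [-9.2, 2.8, 20.6]
finger_gap: 0.184
```

>>> step_arm --deltas '[[5, [0, -3, 0], 0], [45, [0, -3, 0], 0], [45, [0, -3, 0], 0], [45, [0, -3, 0], 0], [45, [0, -3, 0], 0], [45, [0, -15, 0], 0], [45, [0, -50, 0], 0], [45, [0, -95, 0], 0]]'

```text
clock: 27.4
eef_pos: [455.0, -134.2, 156.5]
eef_rot: [[-0.132, -0.005, 0.991], [-0.991, 0.002, -0.132], [-0.001, -1.0, -0.005]]
ft_force: [1.0, -0.1, 0.6]
finger_gap: 0.527
```

```bash
python3 - <<'E'
from h import *
rel([457.4,-134.7,96],-97.6)
snap('wrist','w19.png');snap('side','s19.png');crop('s19',315,230,140,5.7,'c26.png');crop('w19',321,270,140,5.7,'c27.png')
E
```

```text
t 27.4 pos [ 455.  -134.2  156.5] ang -97.58 F [ 1.  -0.1  0.6] gap 45.0 -> d [ 0.2 60.5  2.8] yaw 0.0 q6 1.36
c26.png 245 177 5.7
c27.png 251 217 5.7
```

View pics/c26.png

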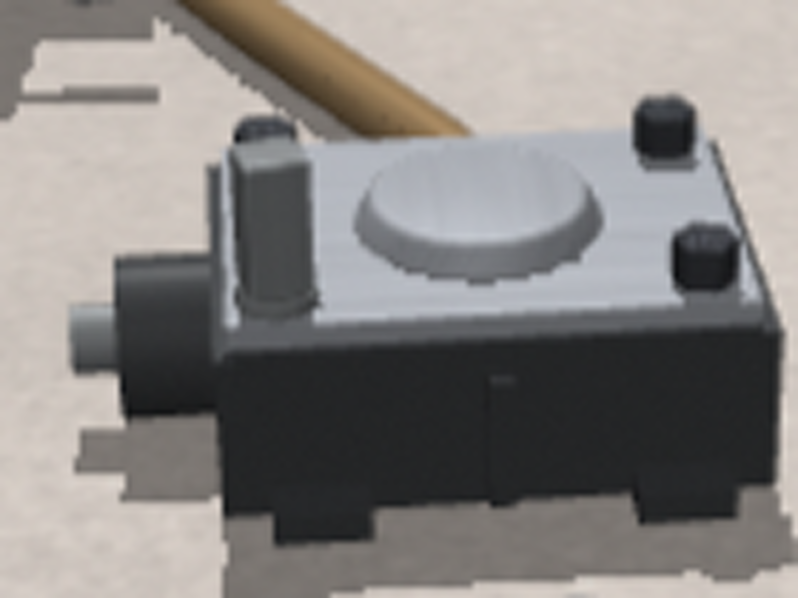

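View pics/w19.png

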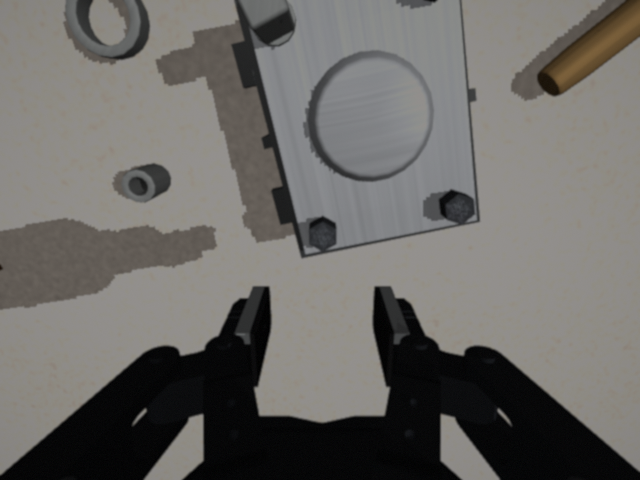

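>>> step_arm --deltas '[[45, [20, -30, 60], 0], [45, [20, -30, 80], 0], [45, [20, -30, 80], 0], [45, [20, -30, 80], 0], [45, [20, -30, 80], 0]]'

```text
clock: 28.0
eef_pos: [532.4, -164.8, 186.4]
eef_rot: [[-0.132, -0.002, 0.991], [-0.991, 0.001, -0.132], [-0.0, -1.0, -0.002]]
ft_force: [-0.1, 0.2, -0.1]
finger_gap: 0.529
```

```bash
python3 - <<'E'
from h import *
rel([457.4,-134.7,96],-97.6)
snap('wrist','w20.png');snap('side','s20.png')
crop('w20',*proj('w20',(586,-124,80)),120,6.5,'c28.png');crop('s20',295,225,80,10,'c29.png');crop('s14',295,225,80,10,'c30.png')
E
```

```text
t 28.0 pos [ 532.4 -164.8  186.4] ang -97.57 F [-0.1  0.2 -0.1] gap 45.2 -> d [-19.9  90.6 -78.2] yaw 0.001 q6 1.36
c28.png 191 115 6.5
c29.png 255 195 10
c30.png 255 195 10
```

View pics/c28.png

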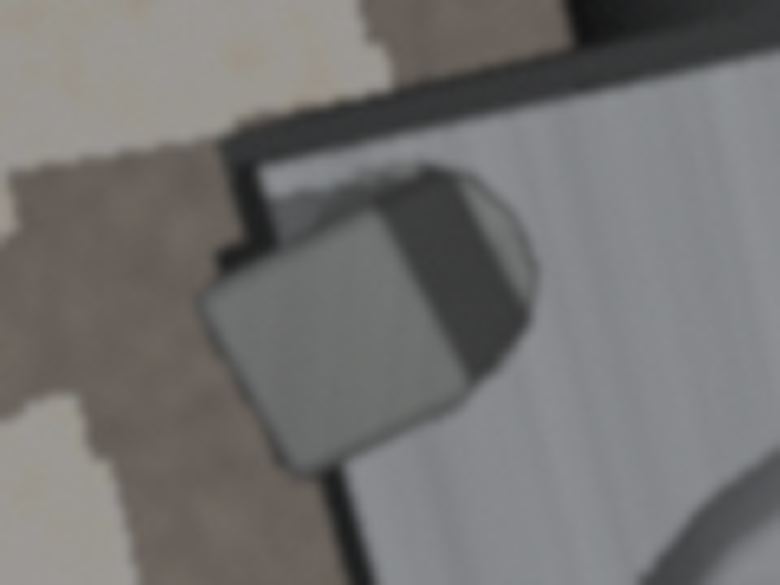

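View pics/c29.png

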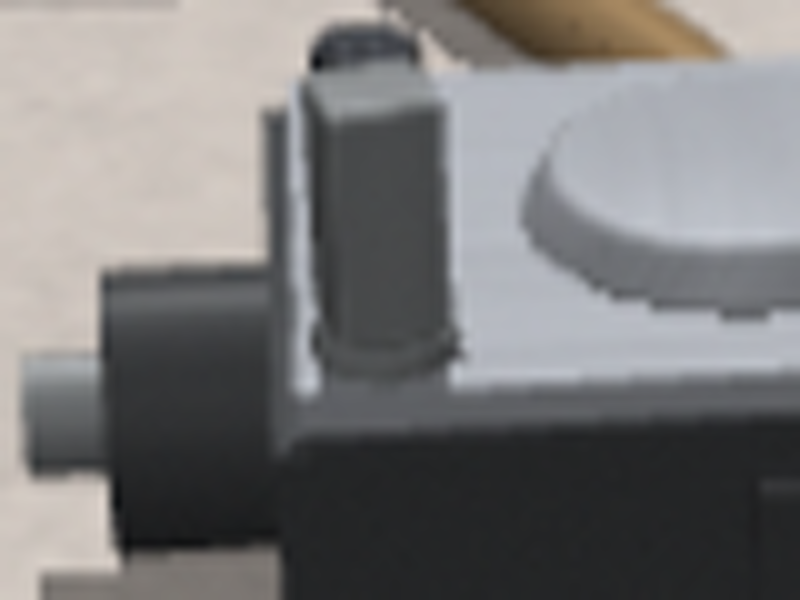

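View pics/c30.png

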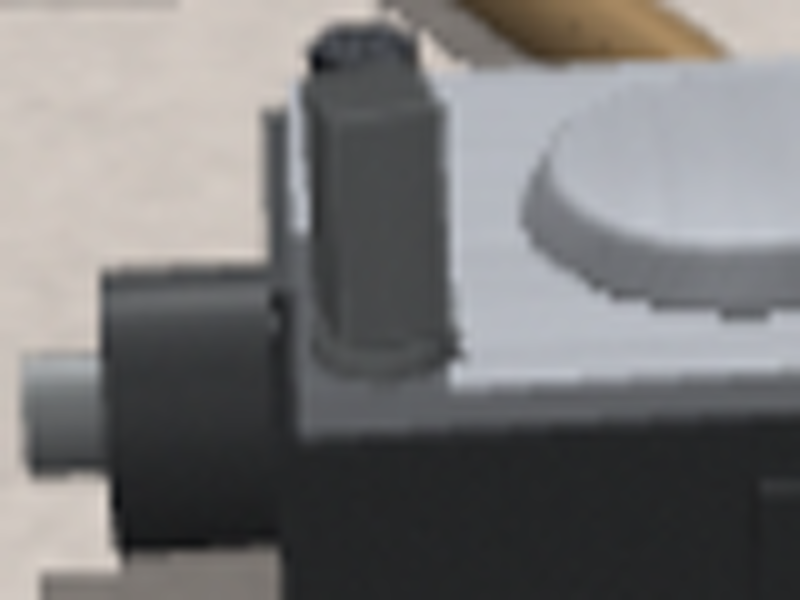

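```bash
python3 - <<'E'
from bench import robot
print(robot.hand_in(), robot.get_obs()['clock'])
E
```

```text
the job is handed in; nothing more can be done
the job is handed in; nothing more can be done
```

The job is done and handed in at about 28 s of the 72 s allowed. I pressed the drift pin home first, which drew the cover about 1 mm into line at its corner. Then I put the two loose bolts into holes a and b.

- **Pin:** it stopped with the collar on the cover, at the height expected, and took about 21 N on the wrist without going lower. The last pictures show it upright with the collar down.
- **Bolts:** both went in with almost no side force and stopped at the head-down height, within 0.1 mm. They held under about 14 N (hole a) and 21 N (hole b). After release, the bolt in hole b showed head down from two views. The one in hole a showed head down from above, with the pin partly hiding it in the side view.
- **Gripper:** it was clear of everything, open and high above the work, when I handed in.

No check failed. Before the fit, the different cameras' hole positions disagreed by up to about 2 mm, so I centred each part on the wrist camera and by the feel of the forces.

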